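# Sort two crank discs by keyway on the keyed test arbor

## Robot

A 6-joint arm with a two-finger parallel gripper is mounted at the origin on a cart in front of the work surface, level with it; the furniture and walls round the work are solid. World frame = base frame: x ahead of the robot, y to its left, z up, the work surface at z = 0. Lengths are in m, angles in rad, forces in N, time in s.
With the tool pointing down it reaches from about 0.35 to 0.975 m from the base axis. Payload 7.1 kg.
Tool frame: the origin (TCP) lies midway between the tips of the shut fingers; the grasp point (between the pads) lies 19 mm behind it (r.tcp_to_grasp is the distance from the TCP to the grasp point, in m); z points along the fingers, y is the line along which they close (so a half turn about z gives the same grasp; the last joint's range is limited). The gripper opens to 88 mm and grips with 3 to 60 N. Pads are 20 mm wide; open, the fingers measure 115 mm over their backs; the gripper's body (75 mm by 178 mm) begins 61 mm behind the grasp point.
Start: joints at [1.157, 0.423, 1.63, -0, 1.089, -0.019], TCP at [0.24, 0.577, 0.223] pointing down, gripper open.
Joint ranges: [-3, 3], [-0.9, 2.11], [0.09, 2.58], [-1.31, 4.45], [0.11, 2.69], [-2.54, 2.54]. Speed limits (rad/s): [2.39, 2.39, 3.01, 3.14, 3.14, 3.14].

## Interface

Orientations are given as a unit quaternion [x, y, z, w].
In Python, from station import telemetry, eyes, order, r gives the robot as it stands. The module is installed in compiled form; this text tells all that it offers.
- The arm moves only by the tool play_rows, never from a script. Its argument "moves" is a list of rows, each a list of 3 entries, a list of its own where there are three numbers: the shift along the world's x, y, z scaled (see below), then the turn, a rotation vector about the world's x, y, z scaled (see below), then the finger opening in mm, from 0 to 87.8. A call has 1 to 12 rows; each row is the pose to reach, as a shift and turn from the pose commanded when the call began; what a row does not reach only later rows make up. The controller multiplies each number of a shift by 400 mm and each number of a turn by 60 degrees. A row lasts 1/12 s, in which the tool goes at most 41.7 mm and 7.16 degrees, less where a joint would pass 70% of its speed; a pose out of reach is approached as far as the arm can. A call with a number of a shift or a turn outside -1 to 1 is refused whole. A call with a gripper value outside its range is refused whole. The fingers move at their own pace and stop on an object; "squeeze" is the grip in N (left out, the last holds). Time passes only in rows, so rows that repeat a pose let the fingers close. It gives the time, the measured TCP pose, the force, the opening and the grip force at its end, in the units of the state.
- telemetry.get_obs(): the state, without advancing time (a new reading comes with each control period).
- eyes.get_image(name): name is "scene" or "top" or "wrist"; returns a dict with "frame" (420x560x3 uint8, blue, green, red), "fovy" (degrees; the focal length in pixels is half the picture's height over the tangent of half this angle, whatever the lens; pixels are square), "cx", "cy" (the principal point, pixels), "rvec" (rotation vector, rad) and "tvec" (3), from world to camera coordinates, as OpenCV has them; the wrist camera has in their place "mount" (4x4, takes a point from camera to tool coordinates, whose origin is the TCP and whose axes are the flange's). Camera axes: x right, y down, z forward; pixel columns grow to the right and rows downward; lengths in m; the calibration is good to about 2 mm. A picture is of the moment at which its call begins: read the wrist's pose just before it. There is no depth.
- order.close_job(): hands the job in; it is judged then, once.
The state is a dict: "time": time; "q": joint angles; "joint_velocities": joint speeds; "joint_torque": joint torques, N m; "tcp_pos": TCP position; "tool_rot": TCP orientation; "wrist_force": force on the tool from outside, world axes, zero at the start; "moment": the same for the moment, N m; "opening": finger opening in m; "grip_force": force on a finger pad.
Only numpy, scipy, OpenCV 4.12 (cv2) and the standard library are available. Lean on these libraries where they do the work, as an engineer would, in place of code of your own. Each camera call takes 0.05 s, during which the arm holds its last target. There are 200 camera calls.

## Task

Prove the keyways of the two crank discs on the keyed test arbor and sort left hand from right hand: slide the left-hand disc (pin on the left when its keyway is on top) fully home against the shoulder, pin face towards you, then draw it off and stand it in the red V-rest; after that fit the right-hand disc fully home in the same way and leave it on the arbor. The right-hand disc starts with its keyway low, so roll it round on its axis, set it back in a rest and take a new grip on the way. Do not lay, stand or drop a disc on the bench itself, and leave the oilstone, plug gauge and hex key where they lie.

Things in the scene. Friction and masses are not known exactly. Their poses are not given: they have to be found in the camera images.
- disc_left: left-hand crank disc: loose steel disc on edge in a grey rest, 100 mm diameter, 20 mm thick, 0.3-0.55 kg. Origin on its axis, mid-thickness. x = bore axis, out of the back face (the pin face looks to -x); z points to the keyway. On the back face a boss, 50 mm diameter, 8 mm high (ends at x = +18 mm). Grip the rim, at most 24 mm deep. Keyway starts about 30 deg clockwise of the top
- disc_left_keyway (a point): in the left-hand disc's keyway, 16 mm from the disc's origin along its z. The bore is 30.4 mm wide; the keyway is 11 mm wide, its roof 20.7 mm from the axis, and runs right through disc and boss
- disc_left_pin (a point): tip of the left-hand disc's brass crank pin, 14 mm diameter, standing 22 mm out of the pin face, at x = -32, y = +36, z = 0 mm of the disc: seen from the pin side with the keyway on top it is on the left. Three dark balance spots lie across the axis from it
- disc_right: right-hand crank disc, loose, in the other grey rest: same sizes, axes and origin as disc_left, only its pin is on the other side. Its keyway starts low, about 155 deg clockwise of the top as seen from the robot, so one grasp tilted at most 45 deg either way cannot bring it up: put it back in a rest and grip again
- disc_right_keyway (a point): in the right-hand disc's keyway, 16 mm from the disc's origin along its z; bore and keyway as in the left-hand disc
- disc_right_pin (a point): tip of the right-hand disc's brass crank pin, at x = -32, y = -36, z = 0 mm of the disc: seen from the pin side with the keyway on top it is on the right
- stand: blue bearing stand of the test arbor, fixed; origin on the bench straight below the shoulder's face, x away from the robot along the arbor. Bearing housing 68 mm diameter, from 26 mm behind the shoulder's face, top 164 mm above the bench; a 57 mm cover and screws reach forward to 21 mm behind that face. Base 120 x 92 x 12 mm reaches 20 mm in front of the face
- arbor_home (a point): where a disc's origin lies when fully home: on the arbor's axis, 130 mm above the bench. Axes turn with the arbor: x along it into the stand, z to the key; a disc that is home has the same axes. Ground, oiled stub, 28 mm diameter, pointing towards the robot: shoulder (42 mm diameter) 18 mm past this point, nose 22 mm before it, the last 7 mm of the nose tapering to 19 mm
- arbor_key (a point): on the arbor's brass key, 16 mm from the axis: meets the keyway point of a disc that is home. The key is 8 mm wide, its top 18 mm from the axis; it begins 15 mm before this point (towards the nose), with a tapered end, and reaches the shoulder
- arbor (a joint): turn of the arbor about its axis, rad: 0 with the key straight up, positive clockwise seen from the robot; starts within 0.2 of 0, turns stiffly by hand (about 0.1 N m, range -1 to 1)
- rest_a: grey steel V-rest in which disc_left starts, fixed, base 52 x 112 mm, origin at the centre of its underside. Two plates at 45 deg, 44 mm deep along x, open at front and back, carry a disc on edge, its axis along the rest's x and 70 mm above the bench; the plates' upper ends are 55 mm either side of the middle, 50 mm above the bench
- rest_b: the other grey V-rest, in which disc_right starts, like rest_a
- rest_red: red V-rest for left-hand discs, fixed, empty at the start, like rest_a; its x axis (the axis of a disc that stands in it) points away from the robot
- rest_red_seat (a point): 70 mm above the red rest's origin: where the origin of a disc that stands in the middle of it lies
- oilstone: two-coloured oilstone, 42 x 125 x 22 mm, lying on the bench: bystander
- plug_gauge: black plug gauge with bright ends, 22 x 114 x 22 mm, lying on the bench: bystander
- hex_key: black hex key, 39 x 114 x 9 mm, lying flat on the bench: bystander

How it is judged:
On the way, in this order (a step that is already met when the one before it is completed fails the run):
1. the left-hand disc has been tried fully home on the arbor (distance between disc_left and arbor_home below 0.004 m and distance between disc_left_keyway and arbor_key below 0.006 m), for 0.2 s.
2. the left-hand disc stands in the red rest (x of disc_left in the frame of rest_red_seat between -0.02 and 0.02 m and y of disc_left in the frame of rest_red_seat between -0.008 and 0.008 m and z of disc_left in the frame of rest_red_seat between -0.008 and 0.008 m), for 0.2 s.
At the end, for the whole second after the job is handed in: Right-hand disc on the arbor, origin within 4 mm of home, keyway within 6 mm of the key, axes within 0.1 rad; left-hand disc, tried home before, stands in the red rest within 20 mm along it, 8 mm across and in height, axes within 0.2 rad; both at rest (all of step 2 and distance between disc_right and arbor_home below 0.004 m and distance between disc_right_keyway and arbor_key below 0.006 m and angle between the x axis of disc_right and the x axis of arbor_home, either way round below 0.1 rad and linear speed of each of disc_right, disc_left below 0.02 m/s and angular speed of each of disc_right, disc_left below 0.2 rad/s and angle between the x axis of disc_left and the x axis of rest_red, either way round below 0.2 rad); the robot touches nothing.
It fails at once if the oilstone is pushed more than 30 mm from its place (distance of oilstone from where it was at the start of the episode above 0.03 m).
It fails at once if the plug gauge is pushed more than 30 mm from its place (distance of plug_gauge from where it was at the start of the episode above 0.03 m).
It fails at once if the hex key is pushed more than 30 mm from its place (distance of hex_key from where it was at the start of the episode above 0.03 m).
It fails at once if a disc (disc left) lies or stands on the bench (height (world z) of disc_left below 0.056 m).
It fails at once if a disc (disc right) lies or stands on the bench (height (world z) of disc_right below 0.056 m).
It also fails if it takes over 72 s, if anything falls off the work surface, if the arm or the gripper's body presses on something with over 40 N, if the wrist force passes 120 N, or if a joint passes its speed limit or range.

## Working session

There is one attempt and no reset: what is moved stays moved. The work goes in short steps, Python scripts to look and compute and a tool call to move; the robot and the scene stay as the last step left them, time stands still between calls to the robot, and variables do not carry over. Pictures are saved under pics/ and viewed, at most 10 in all, crops included, and the job is handed in when it is done.

Besides the shell and the picture viewer there is one more tool, called after "Request:" as a command line: name --argument value ..., lists and objects as JSON in quotes. play_rows: Moves the arm, as the interface text tells. Its arguments: {"type":"object","properties":{"moves":{"type":"array"},"squeeze":{"type":"number"}},"required":["moves"]}

```bash
mkdir -p pics; cat > h.py <<'E'
import numpy as np, cv2
from scipy.spatial.transform import Rotation as R
from station import telemetry, eyes, order, r
def cam(n):
    o=telemetry.get_obs(); d=eyes.get_image(n); f=d["frame"]; F=f.shape[0]/2/np.tan(np.radians(d["fovy"])/2)
    K=np.array([[F,0,d["cx"]],[0,F,d["cy"]],[0,0,1]])
    if n=="wrist":
        T=np.eye(4);T[:3,:3]=R.from_quat(o["tool_rot"]).as_matrix();T[:3,3]=o["tcp_pos"]
        W=T@np.array(d["mount"])
    else:
        W=np.eye(4);Rm=cv2.Rodrigues(np.array(d["rvec"],float))[0];W[:3,:3]=Rm.T;W[:3,3]=-Rm.T@np.array(d["tvec"],float).ravel()
    return f,K,W
def ray(K,W,p):
    v=W[:3,:3]@np.linalg.inv(K)@np.array([p[0],p[1],1.]);return W[:3,3],v/np.linalg.norm(v)
def onplane(K,W,p,z=0,ax=2):
    o,v=ray(K,W,p);return o+v*(z-o[ax])/v[ax]
def tri(rays):
    A=np.zeros((3,3));b=np.zeros(3)
    for o,v in rays:
        P=np.eye(3)-np.outer(v,v);A+=P;b+=P@o
    return np.linalg.solve(A,b)
def proj(K,W,X):
    c=np.linalg.inv(W);Y=(np.atleast_2d(X)@c[:3,:3].T+c[:3,3])@K.T;return Y[:,:2]/Y[:,2:]
E
python3 - <<'E'
from h import *
np.set_printoptions(precision=4,suppress=True)
for n in("scene","top","wrist"):
    f,K,W=cam(n); cv2.imwrite(f"pics/{n}0.png",f); np.savez(n+"0.npz",f=f,K=K,W=W); print(n,K[0,0],K[:2,2],W[:3,3],W[:3,2])
o=telemetry.get_obs();print(o,r.tcp_to_grasp)
E
```

```text
scene 476.2269737130828 [278.7314 209.1734] [ 0.2871 -0.5515  0.6409] [ 0.3731  0.6925 -0.6174]
top 493.74818210016355 [278.3536 225.2021] [0.3857 0.0523 1.2079] [ 0.1874 -0.0068 -0.9823]
wrist 343.78047666658256 [284.0603 209.2146] [0.1636 0.6065 0.3826] [ 0.2773 -0.1176 -0.9536]
{'time': 0.15, 'q': array([ 1.157 ,  0.4237,  1.6305, -0.    ,  1.0886, -0.019 ]), 'joint_velocities': array([ 0.0009, -0.0015, -0.0019,  0.0024,  0.0005, -0.001 ]), 'joint_torque': array([ -0.0003, -54.4979, -27.3919,   0.0644,   0.0205,  -0.0001]), 'tcp_pos': array([0.2402, 0.5765, 0.2221]), 'tool_rot': array([ 0.1961,  0.9806, -0.0006, -0.0001]), 'wrist_force': array([-0.1423,  0.0587, -0.3984]), 'moment': array([-0.0183, -0.0199,  0.0136]), 'grip_force': 0.0, 'opening': 0.08810420255477268} 0.0187
```

View pics/scene0.png

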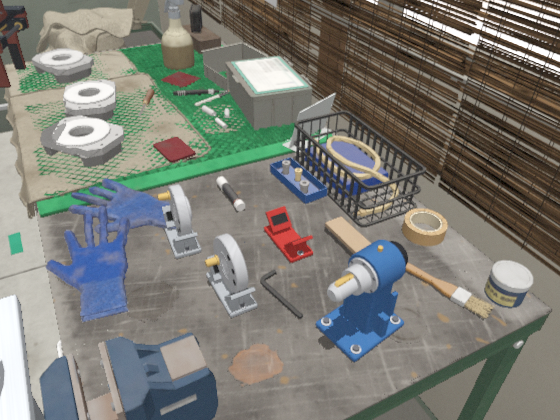

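View pics/top0.png

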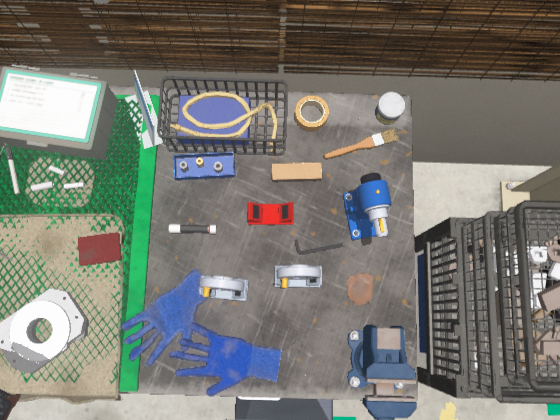

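The scene picture shows two grey rests with discs at about (232,270) and (182,220), the red rest at (288,235) and the arbor at (355,285). In the top picture they are at (298,275), (223,288), (271,213) and (375,215). Next I enlarge these areas.

```bash
python3 - <<'E'
from h import *
s=np.load("scene0.npz");t=np.load("top0.npz")
a=cv2.resize(s["f"][175:315,150:283],None,fx=3,fy=3,interpolation=2)
b=cv2.resize(s["f"][235:365,310:440],None,fx=3,fy=3,interpolation=2)[:420]
c=cv2.resize(t["f"][170:305,195:400],None,fx=3,fy=3,interpolation=2)
m=np.zeros((600,800,3),np.uint8)
m[:420,:399]=a; m[:390,405:795]=b
cv2.imwrite("pics/m1.png",m)
cv2.imwrite("pics/m2.png",c)
E
```

```text
(no output)
```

View pics/m1.png

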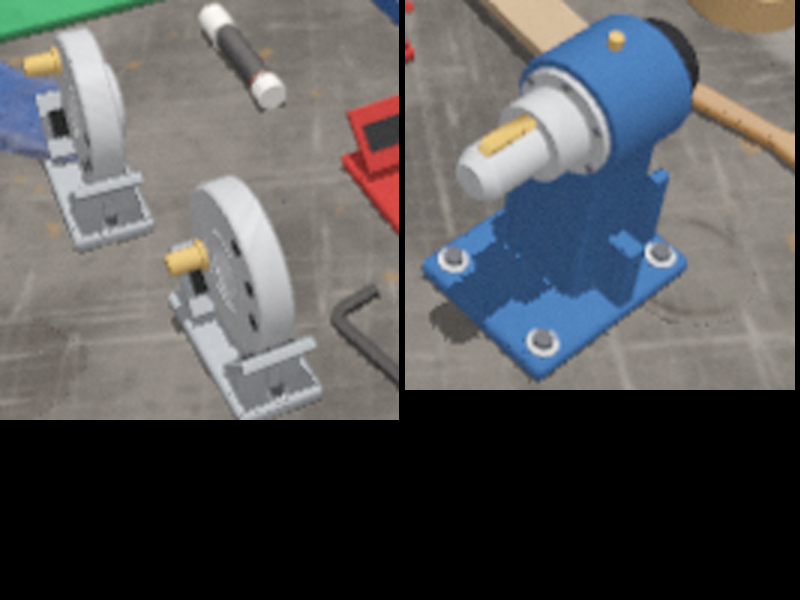

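View pics/m2.png

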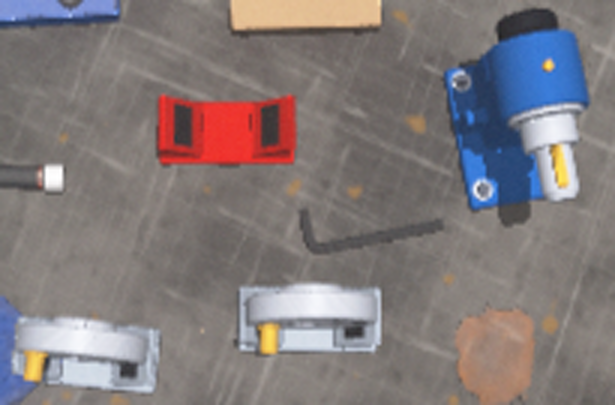

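Near disc (scene tip at (207,263)) and far disc (tip at (159,197)) both have their pins on the left, and the brass key sits slightly right of the top of the arbor. I triangulate pin tips, bases, nose and key.

```bash
python3 - <<'E'
from h import *
np.set_printoptions(precision=4,suppress=True)
s=np.load("scene0.npz");t=np.load("top0.npz")
S=lambda x,y:ray(s["K"],s["W"],(150+x/3,175+y/3))
S2=lambda x,y:ray(s["K"],s["W"],(310+(x-405)/3,235+y/3))
T=lambda x,y:ray(t["K"],t["W"],(195+x/3,170+y/3))
TP=lambda x,y,z:onplane(t["K"],t["W"],(195+x/3,170+y/3),z)
print("near pin",tri([S(172,264),T(268,352)]),"far pin",tri([S(27,65),T(33,378)]))
print("near base",[TP(*p,0.005) for p in((238,351),(380,350),(238,287),(381,287))])
print("far base",[TP(*p,0.005) for p in((155,391),(159,328),(15,378))])
print("red",[TP(*p,0.05) for p in((162,97),(295,97))],[TP(*p,0.005) for p in ((160,163),(294,162))])
print("nose",tri([S2(478,173),T(561,192)]),"keytip",tri([S2(490,146),T(562,183)]),"keyroot",tri([S2(530,121),T(556,148)]),"shoulder topish")
print("base stand",[TP(*p,0.012) for p in((447,70),(473,208))])
for z in (0.130,0.148): print(TP(545,200,z),TP(579,200,z),TP(538,146,z),TP(577,141,z),TP(523,110,z),TP(580,108,z))
E
```

```text
near pin [0.4598 0.0263 0.0546] far pin [0.4319 0.2023 0.0897]
near base [array([0.4626, 0.0495, 0.005 ]), array([ 0.4667, -0.0652,  0.005 ]), array([0.5144, 0.0511, 0.005 ]), array([ 0.5178, -0.0654,  0.005 ])]
far base [array([0.4288, 0.1152, 0.005 ]), array([0.4793, 0.114 , 0.005 ]), array([0.4359, 0.2279, 0.005 ])]
red [array([0.6605, 0.1166, 0.05  ]), array([0.6638, 0.0099, 0.05  ])] [array([0.6152, 0.1185, 0.005 ]), array([0.6194, 0.0078, 0.005 ])]
nose [ 0.5779 -0.1852  0.1315] keytip [ 0.583  -0.1834  0.1454] keyroot [ 0.6087 -0.179   0.1464] shoulder topish
base stand [array([ 0.7   , -0.1177,  0.012 ]), array([ 0.5841, -0.1394,  0.012 ])]
[ 0.5721 -0.1738  0.13  ] [ 0.5729 -0.199   0.13  ] [ 0.6127 -0.1689  0.13  ] [ 0.6174 -0.1981  0.13  ] [ 0.6399 -0.1579  0.13  ] [ 0.6428 -0.2007  0.13  ]
[ 0.569 -0.17   0.148] [ 0.5698 -0.1948  0.148 ] [ 0.609  -0.1653  0.148 ] [ 0.6136 -0.1939  0.148 ] [ 0.6357 -0.1544  0.148 ] [ 0.6385 -0.1965  0.148 ]
```

The far disc (pin at z = 0.090) is the left-hand one and the near disc (pin at z = 0.055) is the right-hand one. I move over disc_left in grasp orientation.

Request:
play_rows --moves '[[[0.13,-0.25,0.05],[0,0,-0.25],80],[[0.27,-0.5,0.05],[0,0,-0.5],80],[[0.4,-0.75,0.05],[0,0,-0.8],80],[[0.53,-1,0.05],[0,0,-1],80],[[0.53,-1,0.05],[0,0,-1],80],[[0.53,-1,0.05],[0,0,-1],80],[[0.53,-1,0.05],[0,0,-1],80],[[0.53,-1,0.05],[0,0,-1],80],[[0.53,-1,0.05],[0,0,-1],80],[[0.53,-1,0.05],[0,0,-1],80],[[0.53,-1,0.05],[0,0,-1],80],[[0.53,-1,0.05],[0,0,-1],80]]' --squeeze 60

```text
time: 1.15
tcp_pos: [0.4547, 0.1722, 0.2429]
tool_rot: [0.662, 0.75, -0.0, 0.001]
wrist_force: [0.2, -0.4, 0.1]
opening: 0.0801
grip_force: 0.0
```

```bash
python3 - <<'E'
from h import *
np.set_printoptions(precision=4,suppress=True)
o=telemetry.get_obs();print(o["time"],o["tcp_pos"],o["q"],R.from_quat(o["tool_rot"]).as_matrix())
f,K,W=cam("wrist");np.savez("w1.npz",f=f,K=K,W=W);cv2.imwrite("pics/w1.png",f)
E
```

```text
1.15 [0.4547 0.1722 0.2429] [ 0.3386  0.1915  1.911  -0.0018  1.0383  0.2156] [[-0.1236  0.9923  0.0013]
 [ 0.9923  0.1236 -0.0012]
 [-0.0014  0.0011 -1.    ]]
```

View pics/w1.png

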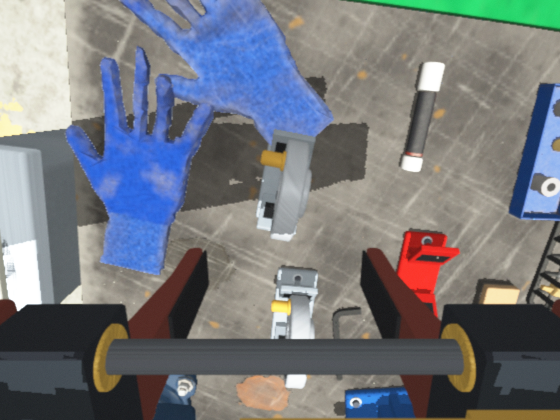

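The wrist picture (up = +y) shows disc_left at (285,185), its pin at (265,157), disc_right at (293,335), the gauge at (422,115). I enlarge both discs.

```bash
python3 - <<'E'
from h import *
w=np.load("w1.npz")["f"]
a=[cv2.resize(w[y:y+140,245:340],None,fx=4.2,fy=4.2,interpolation=2) for y in(110,255)]
cv2.imwrite("pics/w1b.png",np.hstack(a))
E
```

```text
(no output)
```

View pics/w1b.png

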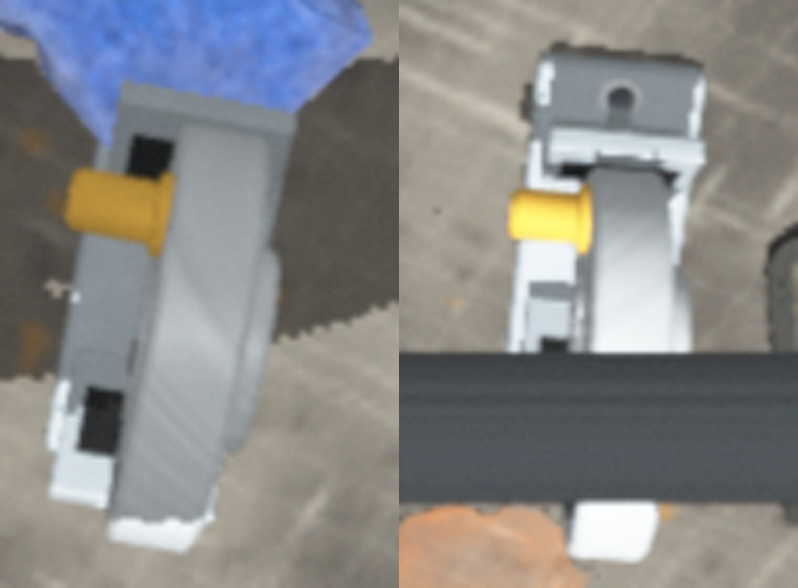

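```bash
python3 - <<'E'
from h import *
np.set_printoptions(precision=4,suppress=True)
s=np.load("scene0.npz");t=np.load("top0.npz");w=np.load("w1.npz")
L=lambda x,y:(245+x/4.2,110+y/4.2)
Q=lambda x,y:(245+(x-399)/4.2,255+y/4.2)
P=lambda p,z:onplane(w["K"],w["W"],p,z)
S=lambda x,y:ray(s["K"],s["W"],(150+x/3,175+y/3))
T=lambda x,y:ray(t["K"],t["W"],(195+x/3,170+y/3))
rw=lambda p:ray(w["K"],w["W"],p)
print("L plate corners",P(L(122,87),.05),P(L(295,118),.05),"low",P(L(110,543),.05),P(L(193,553),.05),"basecorner",P(L(50,497),.005))
print("L pin",tri([S(27,65),T(33,378),rw(L(72,198))]),tri([S(27,65),rw(L(72,198))]))
print("R plate",P(Q(548,130),.05),P(Q(705,140),.05),P(Q(552,163),.05),"base top",P(Q(540,55),.005),P(Q(705,62),.005),"low",P(Q(570,555),.05),P(Q(650,562),.05))
print("R pin",tri([S(172,264),T(268,352),rw(Q(512,215))]),tri([S(172,264),rw(Q(512,215))]))
print("rim L top", [P(L(*p),.12) for p in((150,320),(242,320),(182,130),(267,130))])
E
```

```text
L plate corners [0.4384 0.2225 0.05  ] [0.4806 0.2203 0.05  ] low [0.4486 0.105  0.05  ] [0.4708 0.1049 0.05  ] basecorner [0.4301 0.0986 0.005 ]
L pin [0.4315 0.2016 0.0905] [0.4309 0.2012 0.0906]
R plate [0.4658 0.0483 0.05  ] [0.5094 0.0504 0.05  ] [0.4682 0.0381 0.05  ] base top [0.4631 0.0477 0.005 ] [0.5136 0.0515 0.005 ] low [ 0.4902 -0.0972  0.05  ] [ 0.5149 -0.0969  0.05  ]
R pin [0.4592 0.0253 0.0565] [0.4592 0.0244 0.0565]
rim L top [array([0.4503, 0.1834, 0.12  ]), array([0.4687, 0.1857, 0.12  ]), array([0.4519, 0.2217, 0.12  ]), array([0.4683, 0.2237, 0.12  ])]
```

```bash
cat >> h.py <<'E'
def pose(c,psi,al,rr):
    psi,al=np.radians([psi,al]);X=np.array([np.cos(psi),np.sin(psi),0]);Y=np.array([-np.sin(psi),np.cos(psi),0])
    u=-np.sin(al)*Y+np.cos(al)*np.array([0,0,1.]);z=-u
    return np.array(c)+rr*u,np.column_stack([np.cross(X,z),X,z])
def plan(*targets,base=None):
    o=telemetry.get_obs()
    p,M=base or (o["tcp_pos"],R.from_quat(o["tool_rot"]).as_matrix())
    for q,N in targets:
        d=q-p; v=R.from_matrix(N@M.T).as_rotvec(degrees=True)
        print("shift",np.round(d/.4,4),"turn",np.round(v/60,4),"rows",round(max(np.linalg.norm(d)/.0417,np.linalg.norm(v)/7.16),1))
def st():
    o=telemetry.get_obs();print(o["time"],"tcp",o["tcp_pos"].round(4),"F",o["wrist_force"].round(1),"M",o["moment"].round(2),"open",round(o["opening"],4),"g",round(o["grip_force"],1))
    return o
def disc(rr):
    "disc centre, yaw, tilt for a grip at radius rr from the tool pose"
    o=telemetry.get_obs();M=R.from_quat(o["tool_rot"]).as_matrix()
    X=M[:,1];print("disc c",(o["tcp_pos"]+rr*M[:,2]).round(4),"yaw",np.degrees(np.arctan2(X[1],X[0])).round(2),"pitch",np.degrees(np.arcsin(X[2])).round(2),"alpha",np.degrees(np.arctan2(-(-M[0,2]*-X[1]+-M[1,2]*X[0]),-M[2,2])).round(2))
np.set_printoptions(precision=4,suppress=True)
E
python3 - <<'E'
from h import *
c=(.4605,.1687,.07)
plan(pose(c,-3,15,.10),pose(c,-3,15,.028),pose((.4605,.1687,.13),-3,15,.028))
E
```

```text
shift [ 0.014  -0.0786 -0.1903] turn [ 0.2504  0.0092 -0.1671] rows 2.5
shift [ 0.0165 -0.032  -0.3642] turn [ 0.2504  0.0092 -0.1671] rows 3.5
shift [ 0.0165 -0.032  -0.2142] turn [ 0.2504  0.0092 -0.1671] rows 2.5
```

Request:
play_rows --moves '[[[0.014,-0.079,-0.19],[0.25,0.009,-0.167],60],[[0.014,-0.079,-0.19],[0.25,0.009,-0.167],60],[[0.014,-0.079,-0.19],[0.25,0.009,-0.167],60],[[0.015,-0.05,-0.28],[0.25,0.009,-0.167],50],[[0.0165,-0.032,-0.364],[0.25,0.009,-0.167],50],[[0.0165,-0.032,-0.364],[0.25,0.009,-0.167],50],[[0.0165,-0.032,-0.364],[0.25,0.009,-0.167],50]]'

```text
time: 1.78
tcp_pos: [0.4571, 0.1648, 0.0959]
tool_rot: [0.717, 0.685, 0.093, -0.091]
wrist_force: [-0.2, 0.6, 1.2]
opening: 0.0502
grip_force: 0.0
```

Request:
play_rows --moves '[[[0,0,0],[0,0,0],10],[[0,0,0],[0,0,0],10],[[0,0,0],[0,0,0],10],[[0,0,0],[0,0,0],10],[[0,0,0],[0,0,0],10],[[0,0,0],[0,0,0],10]]'

```text
time: 2.28
tcp_pos: [0.4597, 0.1642, 0.0982]
tool_rot: [0.717, 0.684, 0.096, -0.089]
wrist_force: [-1.2, -1.5, 7.9]
opening: 0.0197
grip_force: 59.9
```

```bash
python3 - <<'E'
from h import *
st();disc(.028)
E
```

```text
2.2833 tcp [0.4597 0.1642 0.0982] F [-1.2 -1.5  7.9] M [-0.01  0.23  0.18] open 0.0197 g 59.9
disc c [0.4601 0.1715 0.0711] yaw -2.7 pitch 0.19 alpha 15.02
```

```bash
python3 - <<'E'
from h import *
r0=.0292
plan(pose((.4601,.1715,.205),-2.7,15,r0),pose((.544,-.1915,.205),10.5,-17,r0),pose((.544,-.1915,.13),10.5,-17,r0))
E
```

```text
shift [ 0.0001 -0.0007  0.3376] turn [-0.0002  0.0032  0.0001] rows 3.2
shift [ 0.2068 -0.8683  0.3369] turn [-0.5338 -0.0333  0.2134] rows 9.2
shift [ 0.2068 -0.8683  0.1494] turn [-0.5338 -0.0333  0.2134] rows 8.7
```

Request:
play_rows --moves '[[[0,0,0.1],[0,0,0],10],[[0,0,0.2],[0,0,0],10],[[0,0,0.28],[0,0,0],10],[[0,0,0.337],[0,0,0],10],[[0.02,-0.09,0.337],[-0.05,0,0.02],10],[[0.04,-0.18,0.337],[-0.1,-0.01,0.04],10],[[0.06,-0.27,0.337],[-0.15,-0.01,0.06],10],[[0.08,-0.36,0.337],[-0.2,-0.01,0.08],10],[[0.1,-0.45,0.337],[-0.26,-0.02,0.1],10],[[0.13,-0.54,0.337],[-0.32,-0.02,0.13],10],[[0.15,-0.63,0.337],[-0.38,-0.03,0.15],10],[[0.17,-0.72,0.337],[-0.44,-0.03,0.18],10]]'

```text
time: 3.28
tcp_pos: [0.5266, -0.1257, 0.2317]
tool_rot: [0.65, 0.753, -0.063, 0.079]
wrist_force: [0.5, 0.1, -4.1]
opening: 0.0195
grip_force: 59.9
```

```bash
python3 - <<'E'
from h import *
r0=.0292
st();disc(r0)
plan(pose((.544,-.1915,.205),10.5,-17,r0),pose((.544,-.1915,.13),10.5,-17,r0))
E
```

```text
3.2833 tcp [ 0.5266 -0.1257  0.2317] F [ 0.5  0.1 -4.1] M [0.24 0.14 0.02] open 0.0195 g 59.9
disc c [ 0.5278 -0.1314  0.2031] yaw 8.47 pitch 0.5 alpha -11.58
shift [ 0.0395 -0.1436  0.0029] turn [-0.0905 -0.0067  0.0334] rows 1.4
shift [ 0.0395 -0.1436 -0.1846] turn [-0.0905 -0.0067  0.0334] rows 2.3
```

Request:
play_rows --moves '[[[0.02,-0.07,0],[-0.045,-0.003,0.017],10],[[0.0395,-0.144,0],[-0.09,-0.0067,0.033],10],[[0.0395,-0.144,-0.06],[-0.09,-0.0067,0.033],10],[[0.0395,-0.144,-0.12],[-0.09,-0.0067,0.033],10],[[0.0395,-0.144,-0.185],[-0.09,-0.0067,0.033],10],[[0.0395,-0.144,-0.185],[-0.09,-0.0067,0.033],10],[[0.0395,-0.144,-0.185],[-0.09,-0.0067,0.033],10],[[0.0395,-0.144,-0.185],[-0.09,-0.0067,0.033],10]]'

```text
time: 3.95
tcp_pos: [0.5432, -0.1816, 0.1587]
tool_rot: [0.633, 0.76, -0.093, 0.113]
wrist_force: [0.7, -0.2, -2.9]
opening: 0.0194
grip_force: 59.9
```

```bash
python3 - <<'E'
from h import *
st();disc(.0292)
ims=[]
for n in("scene","wrist"):
    f,K,W=cam(n);np.savez(n+"2.npz",f=f,K=K,W=W);ims.append(f)
a=cv2.resize(ims[0][215:355,285:420],None,fx=4.2,fy=4.2,interpolation=2)[:590]
b=ims[1]
m=np.zeros((600,800,3),np.uint8);m[:a.shape[0],:390]=a[:,:390];m[:420,395:795]=b[:,80:480]
cv2.imwrite("pics/m3.png",m)
E
```

```text
3.95 tcp [ 0.5432 -0.1816  0.1587] F [ 0.7 -0.2 -2.9] M [0.33 0.1  0.01] open 0.0194 g 59.9
disc c [ 0.5447 -0.1899  0.1308] yaw 10.45 pitch 0.09 alpha -16.83
```

View pics/m3.png

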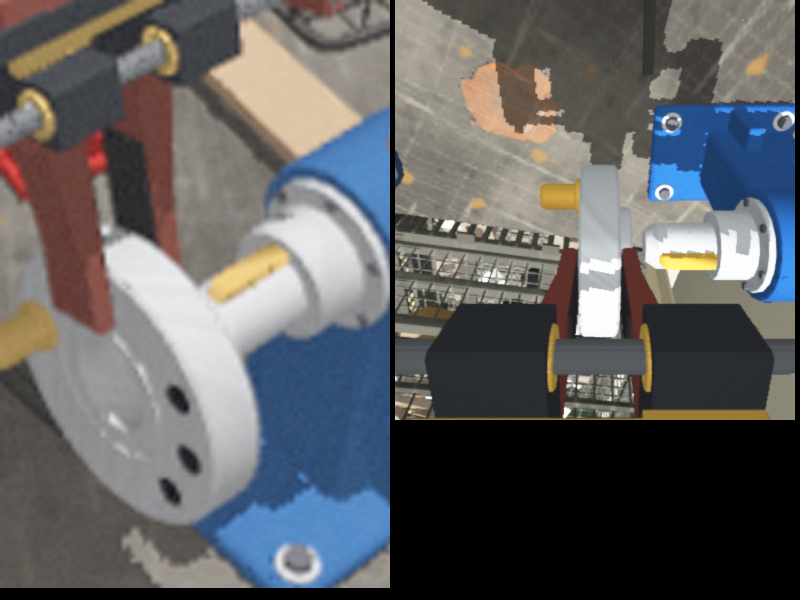

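The left half shows the disc in the hand, with the pin at (15,335), in front of the nose, and the key on top of the arbor at (250,270). The right half (wrist) shows the disc rim from x=580 to 620 with its far silhouette at row 166, the pin at (555,195), the arbor at rows 228–268 and the key at (685,262).

```bash
python3 - <<'E'
from h import *
w=np.load("wrist2.npz");s=np.load("scene2.npz");f=w["f"]
for c in(345,352,360,368,376,384,392,400):
    print(c,[tuple(int(v) for v in f[y,c]) for y in range(220,286,3)])
for c in (272,280,285,290):print("rim",c,[int(f[y,c].mean()) for y in range(158,176)])
for n,d in(("w",w),("s",s)):
    h=cv2.cvtColor(d["f"],cv2.COLOR_BGR2HSV);m=cv2.inRange(h,(15,110,90),(30,255,255))
    k,l,q,ce=cv2.connectedComponentsWithStats(m)
    for i in range(1,k):
        if q[i,4]>40:
            rc=cv2.minAreaRect(np.argwhere(l==i)[:,::-1].astype(np.float32));print(n,q[i],ce[i].round(1),[tuple(np.round(x,1)) for x in cv2.boxPoints(rc)])
E
```

```text
345 [(170, 182, 186), (154, 157, 153), (169, 166, 160), (172, 170, 165), (179, 176, 172), (183, 178, 174), (186, 181, 177), (212, 209, 204), (252, 251, 250), (254, 253, 252), (254, 254, 253), (254, 254, 254), (116, 203, 236), (104, 221, 247), (103, 221, 247), (248, 250, 251), (227, 228, 225), (104, 128, 135), (105, 128, 135), (104, 127, 135), (105, 129, 135), (104, 125, 132)]
352 [(150, 163, 168), (156, 158, 155), (173, 168, 166), (189, 186, 182), (198, 195, 190), (214, 211, 207), (234, 231, 228), (250, 248, 246), (252, 252, 250), (254, 253, 253), (254, 254, 253), (144, 177, 194), (83, 193, 234), (119, 245, 255), (120, 248, 255), (121, 247, 255), (126, 247, 255), (183, 206, 209), (143, 169, 176), (124, 151, 159), (112, 139, 147), (108, 134, 142)]
360 [(153, 166, 171), (155, 154, 150), (170, 168, 163), (190, 185, 182), (216, 213, 206), (234, 232, 229), (244, 242, 239), (249, 248, 246), (252, 251, 250), (253, 253, 252), (251, 250, 248), (117, 158, 178), (59, 138, 177), (112, 242, 254), (124, 249, 255), (121, 248, 255), (129, 247, 255), (237, 246, 246), (236, 245, 245), (234, 244, 244),
[... 5363 characters left out ...]
4), np.float32(255.7)), (np.float32(218.6), np.float32(263.9)), (np.float32(206.2), np.float32(265.7))]
s [406 269  45  29 132] [428.3 281.8] [(np.float32(405.7), np.float32(269.5)), (np.float32(407.9), np.float32(266.1)), (np.float32(451.0), np.float32(293.9)), (np.float32(448.7), np.float32(297.4))]
s [335 273  18  13  82] [343.7 279.3] [(np.float32(333.9), np.float32(282.2)), (np.float32(350.1), np.float32(272.0)), (np.float32(352.9), np.float32(276.4)), (np.float32(336.6), np.float32(286.6))]
s [280 287  18  16 167] [289.  294.8] [(np.float32(278.0), np.float32(292.4)), (np.float32(293.9), np.float32(285.2)), (np.float32(298.9), np.float32(296.1)), (np.float32(283.0), np.float32(303.4))]
```

```bash
cat > m.py <<'E'
from h import *
from scipy.optimize import least_squares
def meas(w,rows,col,psi):
    K,W=w["K"],w["W"];p=np.radians(psi);Y=np.array([-np.sin(p),np.cos(p),0])
    def l2(c,rw):
        o,v=ray(K,W,(c,rw));a=np.array([o@Y,o[2]]);d=np.array([v@Y,v[2]]);return a,d/np.linalg.norm(d)
    dist=lambda l,q:(q-l[0])[0]*l[1][1]-(q-l[0])[1]*l[1][0]
    L=[l2(col,x) for x in rows]
    def f(x):
        c=np.array([x[0],.13+x[2]]);k=x[1];ux=np.array([-np.sin(k),np.cos(k)]);uy=np.array([np.cos(k),np.sin(k)])
        # cw seen from robot => towards -Y ; uy = +Y side
        P=[c+18*ux/1e3+4e-3*uy,c+18*ux/1e3-4e-3*uy,c+13.4e-3*ux+4e-3*uy]
        return [abs(dist(L[0],c))-.014]+[dist(L[i+1],P[i]) for i in range(3)]+[x[2]*.5]
    s=least_squares(f,[Y@np.array([.6,-.1812,0]),0,0]);return s.x,s.fun*1e3,l2,dist,Y
E
python3 - <<'E'
from m import *
w=np.load("wrist2.npz");s=np.load("scene2.npz");K,W=w["K"],w["W"]
print("cam",W[:3,3],W[:3,2],W[:3,0])
a,b=onplane(K,W,(352,269.6),.148),onplane(K,W,(392,269.6),.148);print("yaw key",np.degrees(np.arctan2(*(b-a)[1::-1])))
for psi in(10,11,12):
    x,fn,l2,dist,Y=meas(w,[221.5,257.5,269.8,252.5],376,psi);print(psi,"axisY",x[0].round(4),"key deg",np.degrees(x[1]).round(1),"dz",x[2].round(4),"res",fn.round(2),"home lat@(.5995) y=",(x[0]+np.sin(np.radians(psi))*.5995)/np.cos(np.radians(psi)))
    o=telemetry.get_obs();M=R.from_quat(o["tool_rot"]).as_matrix();c=o["tcp_pos"]+.0292*M[:,2]
    l=l2(285,164.3);xd=M[:,0]
    es=np.linspace(-.012,.012,2401);ds=[abs(dist(l,np.array([(c+e*xd)@Y,(c+e*xd)[2]])))-.05 for e in es];e=es[np.argmin(np.abs(ds))];cc=c+e*xd
    print("   disc e",e,"c",cc,"discY",cc@Y,"delta",cc@Y-x[0])
pin=tri([ray(K,W,(225,194.5)),ray(s["K"],s["W"],(280.5,298))]);print("pin",pin,"xtool",xd)
print("nose x: ",onplane(K,W,(330,248),.13),onplane(K,W,(325,248),.13))
E
```

```text
cam [ 0.5201 -0.0596  0.289 ] [ 0.1054 -0.5546 -0.8254] [0.9836 0.1805 0.0043]
yaw key 10.161355438107552
10 axisY -0.2835 key deg -5.1 dz 0.0001 res [ 0.07  0.14 -0.36  0.14  0.06] home lat@(.5995) y= -0.18217264415584844
   disc e -0.0029699999999999987 c [ 0.546  -0.1927  0.1325] discY -0.2845957434212222 delta -0.0010886285584837951
11 axisY -0.2932 key deg -5.3 dz 0.0001 res [ 0.06  0.13 -0.36  0.14  0.06] home lat@(.5995) y= -0.18217916449846097
   disc e -0.0029699999999999987 c [ 0.546  -0.1927  0.1325] discY -0.29335243358483376 delta -0.00013042072712221575
12 axisY -0.3029 key deg -5.5 dz 0.0001 res [ 0.06  0.13 -0.35  0.14  0.06] home lat@(.5995) y= -0.1821894330878948
   disc e -0.00298 c [ 0.546  -0.1927  0.1325] discY -0.3020293312587769 delta 0.0008218842404463245
pin [ 0.5057 -0.1607  0.132 ] xtool [-0.1726  0.9412 -0.2903]
nose x:  [ 0.573  -0.1896  0.13  ] [ 0.57   -0.1901  0.13  ]
```

```bash
cat >> h.py <<'E'
HOME=np.array([.5995,-.1822,.13]);YAW=10.3
def hold(c,psi,al,rr,e):
    q,N=pose(c,psi,al,rr);return q-e*N[:,0],N
def ons(s,al,rr,e,dy=0,dz=0):
    p=np.radians(YAW);return hold(HOME+np.array([s*np.cos(p)-dy*np.sin(p),s*np.sin(p)+dy*np.cos(p),dz]),YAW,al,rr,e)
E
python3 - <<'E'
from h import *
st()
plan(*[ons(s,-20.3,.0284,-.003) for s in(-.055,-.045,-.035,-.03,-.02,-.01,0)])
E
```

```text
4.05 tcp [ 0.5438 -0.1816  0.1596] F [-0.5 -0.  -3.5] M [0.35 0.08 0.02] open 0.0193 g 59.9
shift [-0.0018  0.0051 -0.0099] turn [-0.0567 -0.0068 -0.0027] rows 0.5
shift [ 0.0228  0.0095 -0.0099] turn [-0.0567 -0.0068 -0.0027] rows 0.5
shift [ 0.0474  0.014  -0.0099] turn [-0.0567 -0.0068 -0.0027] rows 0.5
shift [ 0.0597  0.0162 -0.0099] turn [-0.0567 -0.0068 -0.0027] rows 0.6
shift [ 0.0843  0.0207 -0.0099] turn [-0.0567 -0.0068 -0.0027] rows 0.8
shift [ 0.1089  0.0252 -0.0099] turn [-0.0567 -0.0068 -0.0027] rows 1.1
shift [ 0.1335  0.0297 -0.0099] turn [-0.0567 -0.0068 -0.0027] rows 1.3
```

Request:
play_rows --moves '[[[0,0.005,-0.01],[-0.057,-0.007,-0.003],10],[[0,0.005,-0.01],[-0.057,-0.007,-0.003],10],[[0,0.005,-0.01],[-0.057,-0.007,-0.003],10],[[0.012,0.0075,-0.01],[-0.057,-0.007,-0.003],10],[[0.023,0.0095,-0.01],[-0.057,-0.007,-0.003],10],[[0.035,0.0115,-0.01],[-0.057,-0.007,-0.003],10],[[0.047,0.014,-0.01],[-0.057,-0.007,-0.003],10],[[0.047,0.014,-0.01],[-0.057,-0.007,-0.003],10],[[0.047,0.014,-0.01],[-0.057,-0.007,-0.003],10]]'

```text
time: 4.8
tcp_pos: [0.5637, -0.176, 0.1551]
tool_rot: [0.631, 0.756, -0.112, 0.136]
wrist_force: [1.5, 0.7, 3.8]
opening: 0.0193
grip_force: 59.9
```

```bash
python3 - <<'E'
from h import *
st();disc(.0284)
f,K,W=cam("wrist");np.savez("w3.npz",f=f,K=K,W=W);g,_,_=cam("scene")
a=cv2.resize(f[140:300,200:430],None,fx=1.7,fy=1.7,interpolation=2)
b=cv2.resize(g[215:355,285:420],None,fx=3,fy=3,interpolation=2)
m=np.zeros((420,800,3),np.uint8);m[:a.shape[0],:391]=a;m[:,395:]=b[:420,:405]
cv2.imwrite("pics/m4.png",m)
E
```

```text
4.8 tcp [ 0.5637 -0.176   0.1551] F [1.5 0.7 3.8] M [ 0.06 -0.39  0.2 ] open 0.0193 g 59.9
disc c [ 0.5655 -0.1857  0.1285] yaw 10.32 pitch 0.09 alpha -20.32
```

Request:
play_rows --moves '[[[0,0,0.0025],[0,0,0],10],[[0.006,0.001,0.003],[0,0,0],10],[[0.012,0.002,0.003],[0,0,0],10],[[0.018,0.0033,0.003],[0,0,0],10],[[0.024,0.0044,0.003],[0,0,0],10],[[0.024,0.0044,0.003],[0,0,0],10]]'

```text
time: 5.4
tcp_pos: [0.5719, -0.1743, 0.1553]
tool_rot: [0.631, 0.756, -0.114, 0.135]
wrist_force: [0.7, -3.9, 3.5]
opening: 0.0199
grip_force: 59.9
```

```bash
python3 - <<'E'
from h import *
st();disc(.0284)
E
```

```text
5.4 tcp [ 0.5719 -0.1743  0.1553] F [ 0.7 -3.9  3.5] M [-0.74 -0.12 -0.03] open 0.0199 g 59.9
disc c [ 0.5736 -0.184   0.1286] yaw 10.28 pitch -0.1 alpha -20.29
```

Request:
play_rows --moves '[[[0,-0.0025,0.003],[0,0,0],10],[[0.006,-0.0015,0.003],[0,0,0],10],[[0.012,0,0.003],[0,0,0],10],[[0.018,0.001,0.003],[0,0,0],10],[[0.024,0.002,0.003],[0,0,0],10],[[0.024,0.002,0.003],[0,0,0],10]]'

```text
time: 5.9
tcp_pos: [0.5811, -0.173, 0.1559]
tool_rot: [0.631, 0.756, -0.114, 0.134]
wrist_force: [-0.3, 0.6, -3.5]
opening: 0.0196
grip_force: 59.9
```

```bash
python3 - <<'E'
from h import *
st();disc(.0284)
f,K,W=cam("wrist");np.savez("w3.npz",f=f,K=K,W=W);g,_,_=cam("scene")
a=cv2.resize(f[140:300,200:430],None,fx=1.7,fy=1.7,interpolation=2)
b=cv2.resize(g[215:355,285:420],None,fx=3,fy=3,interpolation=2)
m=np.zeros((420,800,3),np.uint8);m[:a.shape[0],:391]=a;m[:,395:]=b[:420,:405]
cv2.imwrite("pics/m4.png",m)
E
```

```text
5.9 tcp [ 0.5811 -0.173   0.1559] F [-0.3  0.6 -3.5] M [0.36 0.14 0.01] open 0.0196 g 59.9
disc c [ 0.5828 -0.1827  0.1292] yaw 10.28 pitch -0.14 alpha -20.24
```

View pics/m4.png

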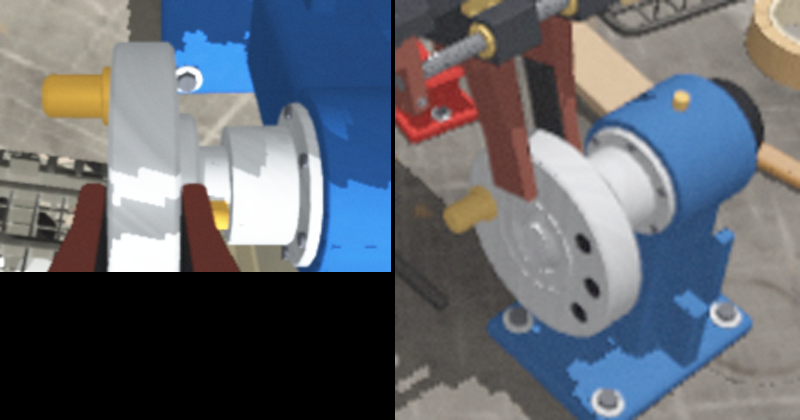

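The boss is over the arbor with no contact force. The key has entered the keyway, and about 10 mm remains to the shoulder (boss at x≈197, shoulder at x≈228).

Request:
play_rows --moves '[[[0.005,0.001,0],[0,0,0],10],[[0.01,0.002,0],[0,0,0],10],[[0.015,0.0027,0],[0,0,0],10],[[0.02,0.0036,0],[0,0,0],10],[[0.02,0.0036,0],[0,0,0],10]]'

```text
time: 6.42
tcp_pos: [0.5893, -0.1718, 0.1564]
tool_rot: [0.631, 0.756, -0.113, 0.134]
wrist_force: [-0.2, -0.3, -3.3]
opening: 0.0196
grip_force: 59.9
```

Request:
play_rows --moves '[[[0.0035,0.0006,0],[0,0,0],10],[[0.007,0.0013,0],[0,0,0],10],[[0.0105,0.002,0],[0,0,0],10],[[0.0105,0.002,0],[0,0,0],10]]'

```text
time: 6.75
tcp_pos: [0.5918, -0.1712, 0.1559]
tool_rot: [0.631, 0.756, -0.115, 0.133]
wrist_force: [-3.8, 0.0, -1.8]
opening: 0.0195
grip_force: 59.9
```

```bash
python3 - <<'E'
from h import *
st();disc(.0284)
E
```

```text
6.75 tcp [ 0.5918 -0.1712  0.1559] F [-3.8  0.  -1.8] M [ 0.13  0.96 -0.22] open 0.0195 g 59.9
disc c [ 0.5934 -0.1809  0.1293] yaw 10.22 pitch -0.3 alpha -20.25
```

Request:
play_rows --moves '[[[0.005,0.001,0],[0,0,0],10],[[0.01,0.0018,0],[0,0,0],10],[[0.01,0.0018,0],[0,0,0],10],[[0.01,0.0018,0],[0,0,0],10],[[0.01,0.0018,0],[0,0,0],10]]'

```text
time: 7.17
tcp_pos: [0.592, -0.1709, 0.1556]
tool_rot: [0.631, 0.755, -0.117, 0.131]
wrist_force: [-16.5, 0.4, 7.2]
opening: 0.0196
grip_force: 60.0
```

```bash
python3 - <<'E'
from h import *
st();disc(.0284)
f,K,W=cam("wrist");g,_,_=cam("scene");np.savez("w5.npz",f=f,K=K,W=W)
a=cv2.resize(f[140:300,200:430],None,fx=1.7,fy=1.7,interpolation=2)
b=cv2.resize(g[215:355,285:420],None,fx=3,fy=3,interpolation=2)
m=np.zeros((420,800,3),np.uint8);m[:a.shape[0],:391]=a;m[:,395:]=b[:420,:405]
cv2.imwrite("pics/m5.png",m)
E
```

```text
7.1667 tcp [ 0.592  -0.1709  0.1556] F [-16.5   0.4   7.2] M [-0.3   3.   -0.98] open 0.0196 g 60.0
disc c [ 0.5934 -0.1807  0.129 ] yaw 10.09 pitch -0.71 alpha -20.22
```

```bash
sed -i 's/^HOME=.*;Y/HOME=np.array([.5934,-.1829,.13]);Y/' h.py; python3 - <<'E'
from h import *
a=(.0284,-.003)
plan(ons(-.03,-20.3,*a),ons(-.065,-20.3,*a),ons(-.065,-20.3,*a,dz=.1))
print();plan(hold((.642,.0633,.23),2.2,-10,*a),hold((.642,.0633,.1),2.2,-10,*a),hold((.642,.0633,.0705),2.2,-10,*a),base=ons(-.065,-20.3,*a,dz=.1))
E
```

```text
shift [-0.076  -0.0121 -0.0001] turn [ 0.0008 -0.0118  0.0035] rows 0.7
shift [-0.1621 -0.0278 -0.0001] turn [ 0.0008 -0.0118  0.0035] rows 1.6
shift [-0.1621 -0.0278  0.2499] turn [ 0.0008 -0.0118  0.0035] rows 2.9

shift [0.2863 0.6331 0.0046] turn [ 0.1708  0.0187 -0.1346] rows 6.7
shift [ 0.2863  0.6331 -0.3204] turn [ 0.1708  0.0187 -0.1346] rows 7.3
shift [ 0.2863  0.6331 -0.3941] turn [ 0.1708  0.0187 -0.1346] rows 7.7
```

Request:
play_rows --moves '[[[-0.03,-0.005,0],[0,0,0],10],[[-0.06,-0.01,0],[0,0,0],10],[[-0.09,-0.0145,0],[0,0,0],10],[[-0.12,-0.02,0],[0,0,0],10],[[-0.15,-0.026,0],[0,0,0],10],[[-0.176,-0.03,0],[0,0,0],10],[[-0.176,-0.03,0],[0,0,0],10],[[-0.176,-0.03,0.1],[0,0,0],10],[[-0.176,-0.03,0.18],[0,0,0],10],[[-0.176,-0.03,0.25],[0,0,0],10]]'

```text
time: 8.1
tcp_pos: [0.5276, -0.1823, 0.2582]
tool_rot: [0.631, 0.756, -0.113, 0.135]
wrist_force: [0.6, 0.2, -3.9]
opening: 0.0197
grip_force: 59.9
```

```bash
python3 - <<'E'
from h import *
a=(.0284,-.003);st();disc(.0284)
plan(hold((.642,.0633,.23),2.2,-10,*a),hold((.642,.0633,.1),2.2,-10,*a),hold((.642,.0633,.0705),2.2,-10,*a))
E
```

```text
8.1 tcp [ 0.5276 -0.1823  0.2582] F [ 0.6  0.2 -3.9] M [0.31 0.06 0.05] open 0.0197 g 59.9
disc c [ 0.5294 -0.192   0.2316] yaw 10.29 pitch -0.04 alpha -20.27
shift [ 0.2852  0.6337 -0.002 ] turn [ 0.1703  0.018  -0.1346] rows 6.7
shift [ 0.2852  0.6337 -0.327 ] turn [ 0.1703  0.018  -0.1346] rows 7.4
shift [ 0.2852  0.6337 -0.4007] turn [ 0.1703  0.018  -0.1346] rows 7.7
```

Request:
play_rows --moves '[[[0.04,0.09,0],[0.024,0,-0.02],10],[[0.08,0.18,0],[0.05,0.005,-0.04],10],[[0.12,0.27,0],[0.07,0.01,-0.06],10],[[0.16,0.36,0],[0.1,0.01,-0.08],10],[[0.2,0.45,0],[0.12,0.012,-0.1],10],[[0.24,0.54,0],[0.145,0.015,-0.12],10],[[0.285,0.634,0],[0.17,0.018,-0.135],10],[[0.285,0.634,-0.1],[0.17,0.018,-0.135],10],[[0.285,0.634,-0.2],[0.17,0.018,-0.135],10],[[0.285,0.634,-0.28],[0.17,0.018,-0.135],10],[[0.285,0.634,-0.28],[0.17,0.018,-0.135],10],[[0.285,0.634,-0.28],[0.17,0.018,-0.135],10]]'

```text
time: 9.1
tcp_pos: [0.6399, 0.0713, 0.1429]
tool_rot: [0.691, 0.718, -0.063, 0.061]
wrist_force: [0.3, 0.3, -2.4]
opening: 0.0196
grip_force: 59.9
```

```bash
python3 - <<'E'
from h import *
a=(.0284,-.003);st();disc(.0284)
plan(hold((.642,.0633,.0705),2.2,-10,*a))
for n in("top","scene","wrist"):
    f,K,W=cam(n);h=cv2.cvtColor(f,cv2.COLOR_BGR2HSV);m=cv2.inRange(h,(0,170,90),(6,255,255))|cv2.inRange(h,(174,170,90),(180,255,255))
    k,l,q,ce=cv2.connectedComponentsWithStats(m);print(n,[q[i].tolist() for i in range(1,k) if q[i,4]>60])
    if n=="wrist":
        cv2.imwrite("pics/w6.png",f)
E
```

```text
9.1 tcp [0.6399 0.0713 0.1429] F [ 0.3  0.3 -2.4] M [0.19 0.04 0.01] open 0.0196 g 59.9
disc c [0.64   0.0663 0.1149] yaw 2.19 pitch -0.3 alpha -10.05
shift [ 0.0044 -0.0003 -0.1123] turn [ 0.001  -0.005   0.0001] rows 1.1
top []
scene [[265, 209, 47, 53, 951]]
wrist [[252, 114, 62, 93, 2835], [255, 210, 8, 42, 220]]
```

View pics/w6.png

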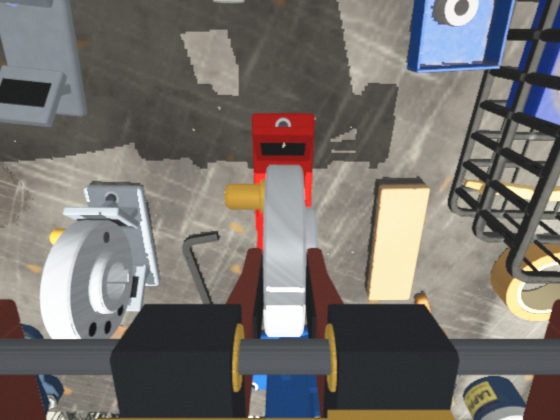

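The disc hangs centred over the red rest (rest columns 252–314, disc 264–307). I lower it.

Request:
play_rows --moves '[[[0.003,0,-0.05],[0,0,0],10],[[0.003,0,-0.09],[0,0,0],10],[[0.003,0,-0.107],[0,0,0],10],[[0.003,0,-0.113],[0,0,0],10],[[0.003,0,-0.113],[0,0,0],10]]'

```text
time: 9.67
tcp_pos: [0.6425, 0.0712, 0.1002]
tool_rot: [0.691, 0.718, -0.061, 0.063]
wrist_force: [-0.2, 0.8, -3.3]
opening: 0.0197
grip_force: 59.9
```

```bash
python3 - <<'E'
from h import *
st();disc(.0284)
E
```

```text
9.6667 tcp [0.6425 0.0712 0.1002] F [-0.2  0.8 -3.3] M [ 0.15  0.16 -0.02] open 0.0197 g 59.9
disc c [0.6426 0.0663 0.0722] yaw 2.16 pitch -0.02 alpha -10.0
```

Request:
play_rows --moves '[[[0,0,-0.004],[0,0,0],10],[[0,0,-0.006],[0,0,0],10],[[0,0,-0.006],[0,0,0],10]]'

```text
time: 9.92
tcp_pos: [0.6429, 0.0716, 0.0982]
tool_rot: [0.691, 0.718, -0.06, 0.063]
wrist_force: [0.6, 1.9, 2.2]
opening: 0.0193
grip_force: 59.9
```

```bash
python3 - <<'E'
from h import *
st();disc(.0284)
E
```

```text
9.9167 tcp [0.6429 0.0716 0.0982] F [0.6 1.9 2.2] M [ 0.19  0.06 -0.  ] open 0.0193 g 59.9
disc c [0.6431 0.0667 0.0702] yaw 2.17 pitch 0.05 alpha -9.98
```

```bash
python3 - <<'E'
from h import *
c=(.4925,-.0065,.07)
N=pose(c,2.2,-10,.1)[1]; p0=telemetry.get_obs()["tcp_pos"]-.13*N[:,2]
plan((p0,N))
plan(pose(c,2.8,44,.18),pose(c,2.8,44,.1),pose(c,2.8,44,.028),base=(p0,N))
E
```

```text
shift [-0.0022  0.0564  0.3201] turn [-0.0003  0.0009  0.0004] rows 3.1
shift [-0.3586 -0.564  -0.0668] turn [0.8991 0.0393 0.0092] rows 7.5
shift [-0.3654 -0.4252 -0.2106] turn [0.8991 0.0393 0.0092] rows 7.5
shift [-0.3715 -0.3003 -0.3401] turn [0.8991 0.0393 0.0092] rows 7.5
```

Request:
play_rows --moves '[[[0,0,0],[0,0,0],45],[[0,0,0],[0,0,0],45],[[0,0,0],[0,0,0],45],[[0,0,0],[0,0,0],45],[[0,0.018,0.1],[0,0,0],45],[[0,0.035,0.2],[0,0,0],45],[[0,0.056,0.32],[0,0,0],45],[[0,0.056,0.32],[0,0,0],60],[[0,0.056,0.32],[0,0,0],60]]'

```text
time: 10.67
tcp_pos: [0.6439, 0.0945, 0.2286]
tool_rot: [0.691, 0.718, -0.058, 0.064]
wrist_force: [0.5, 0.4, -0.5]
opening: 0.0547
grip_force: 0.0
```

```bash
python3 - <<'E'
from h import *
c=(.4925,-.0065,.07)
st();plan(pose(c,2.8,44,.18),pose(c,2.8,44,.1),pose(c,2.8,44,.028))
for n in("scene","top"):
    f,K,W=cam(n);np.savez(n+"7.npz",f=f,K=K,W=W)
    h=cv2.cvtColor(f,cv2.COLOR_BGR2HSV);m=cv2.inRange(h,(15,110,90),(30,255,255))
    k,l,q,ce=cv2.connectedComponentsWithStats(m);print(n,[(q[i].tolist(),ce[i].round(1).tolist()) for i in range(1,k) if q[i,4]>40])
E
```

```text
10.6667 tcp [0.6439 0.0945 0.2286] F [ 0.5  0.4 -0.5] M [-0.    0.04  0.01] open 0.0547 g 0.0
shift [-0.3632 -0.5646 -0.0729] turn [0.898  0.0439 0.0116] rows 7.5
shift [-0.37   -0.4258 -0.2168] turn [0.898  0.0439 0.0116] rows 7.5
shift [-0.3761 -0.301  -0.3462] turn [0.898  0.0439 0.0116] rows 7.5
scene [([256, 71, 42, 13, 148], [273.9, 76.6]), ([489, 73, 25, 15, 76], [502.0, 79.4]), ([265, 201, 13, 11, 79], [270.8, 206.4]), ([206, 256, 13, 10, 80], [212.2, 261.4]), ([406, 268, 45, 30, 130], [428.2, 281.7]), ([335, 273, 18, 13, 95], [343.7, 279.2])]
top [([306, 5, 27, 4, 74], [317.5, 6.9]), ([357, 7, 21, 4, 43], [366.6, 8.5]), ([461, 12, 28, 2, 48], [474.9, 12.5]), ([510, 13, 23, 3, 41], [520.7, 13.8]), ([295, 96, 34, 34, 332], [311.1, 113.7]), ([379, 218, 5, 14, 49], [381.0, 224.7])]
```

Request:
play_rows --moves '[[[-0.05,-0.08,0],[0.11,0.005,0.001],60],[[-0.1,-0.16,0],[0.22,0.01,0.003],60],[[-0.15,-0.24,0],[0.33,0.015,0.005],60],[[-0.2,-0.32,0],[0.44,0.02,0.006],60],[[-0.25,-0.4,0],[0.55,0.025,0.008],60],[[-0.3,-0.48,0],[0.66,0.03,0.009],60],[[-0.363,-0.565,-0.05],[0.78,0.04,0.01],60],[[-0.363,-0.565,-0.073],[0.898,0.044,0.012],60],[[-0.363,-0.565,-0.073],[0.898,0.044,0.012],60],[[-0.363,-0.565,-0.073],[0.898,0.044,0.012],60]]'

```text
time: 11.6
tcp_pos: [0.4945, -0.133, 0.1917]
tool_rot: [0.64, 0.67, 0.255, -0.276]
wrist_force: [0.4, 0.5, 1.0]
opening: 0.0601
grip_force: 0.0
```

```bash
python3 - <<'E'
from h import *
c=(.4925,-.0065,.07)
st();disc(.18);plan(pose(c,2.8,44,.1),pose(c,2.8,44,.028))
f,K,W=cam("wrist");np.savez("w7.npz",f=f,K=K,W=W)
print(np.array2string(telemetry.get_obs()["q"]))
E
```

```text
11.6 tcp [ 0.4945 -0.133   0.1917] F [0.4 0.5 1. ] M [-0.36  0.06 -0.01] open 0.0601 g 0.0
disc c [ 0.4867 -0.0079  0.0625] yaw 2.88 pitch -0.7 alpha 44.14
shift [ 0.0034  0.1428 -0.1243] turn [-0.0018 -0.0117 -0.0014] rows 1.8
shift [-0.0027  0.2677 -0.2538] turn [-0.0018 -0.0117 -0.0014] rows 3.5
[-0.6175  0.5569  1.7215  0.5768  1.4344 -0.9187]
```

Request:
play_rows --moves '[[[0,0,0],[0,0,0],60],[[-0.003,0.07,-0.072],[0,0,0],60],[[-0.007,0.139,-0.144],[0,0,0],60],[[-0.007,0.139,-0.144],[0,0,0],60],[[-0.007,0.139,-0.144],[0,0,0],60]]'

```text
time: 12.07
tcp_pos: [0.4934, -0.0738, 0.1386]
tool_rot: [0.637, 0.675, 0.255, -0.274]
wrist_force: [0.6, -0.2, 0.3]
opening: 0.0604
grip_force: 0.0
```

```bash
python3 - <<'E'
from h import *
c=(.4925,-.0065,.07)
st();disc(.1);plan(pose(c,2.8,44,.1),pose(c,2.8,44,.028))
E
```

```text
12.0667 tcp [ 0.4934 -0.0738  0.1386] F [ 0.6 -0.2  0.3] M [-0.32  0.02 -0.03] open 0.0604 g 0.0
disc c [ 0.4889 -0.0046  0.0665] yaw 3.42 pitch -0.29 alpha 43.89
shift [ 0.0063 -0.0052  0.0084] turn [ 0.0021 -0.0047 -0.0103] rows 0.1
shift [ 0.0002  0.1197 -0.1211] turn [ 0.0021 -0.0047 -0.0103] rows 1.6
```

Request:
play_rows --moves '[[[0.002,0.04,-0.035],[0.002,-0.005,-0.01],50],[[0.001,0.08,-0.08],[0.002,-0.005,-0.01],50],[[0,0.12,-0.121],[0.002,-0.005,-0.01],50],[[0,0.12,-0.121],[0.002,-0.005,-0.01],50],[[0,0.12,-0.121],[0.002,-0.005,-0.01],50],[[0,0.12,-0.121],[0.002,-0.005,-0.01],50]]'

```text
time: 12.57
tcp_pos: [0.4952, -0.0295, 0.0911]
tool_rot: [0.64, 0.671, 0.26, -0.269]
wrist_force: [-0.2, -0.1, 0.3]
opening: 0.0503
grip_force: 0.0
```

```bash
python3 - <<'E'
from h import *
c=(.4925,-.0065,.07)
st();disc(.028);plan(pose(c,2.8,44,.028))
E
```

```text
12.5667 tcp [ 0.4952 -0.0295  0.0911] F [-0.2 -0.1  0.3] M [-0.35  0.06 -0.03] open 0.0503 g 0.0
disc c [ 0.4944 -0.0101  0.0709] yaw 2.58 pitch 0.22 alpha 43.93
shift [-0.0044  0.009  -0.0024] turn [0.001  0.0037 0.0036] rows 0.1
```

Request:
play_rows --moves '[[[-0.003,0.008,-0.002],[0,0,0],50],[[-0.003,0.008,-0.002],[0,0,0],50],[[-0.003,0.008,-0.002],[0,0,0],10],[[-0.003,0.008,-0.002],[0,0,0],10],[[-0.003,0.008,-0.002],[0,0,0],10],[[-0.003,0.008,-0.002],[0,0,0],10],[[-0.003,0.008,-0.002],[0,0,0],10],[[-0.003,0.008,-0.002],[0,0,0],10]]'

```text
time: 13.23
tcp_pos: [0.4926, -0.0256, 0.0886]
tool_rot: [0.641, 0.67, 0.259, -0.271]
wrist_force: [-0.4, 0.6, 1.3]
opening: 0.0197
grip_force: 59.9
```

```bash
python3 - <<'E'
from h import *
c=(.4925,-.0065,.07)
o=st();disc(.028)
M=R.from_quat(o["tool_rot"]).as_matrix();d=np.array([o["tcp_pos"][0],-.0065,.07])-o["tcp_pos"];rr,e=d@M[:,2],d@M[:,0];print("r,e",rr,e)
cc=o["tcp_pos"]+rr*M[:,2]+e*M[:,0]
for al in(44,30,15,0,-15,-30,-45): plan(hold(cc+np.array([0,0,.025]),2.8,al,rr,e))
plan(hold(cc,2.8,-45,rr,e))
E
```

```text
13.2333 tcp [ 0.4926 -0.0256  0.0886] F [-0.4  0.6  1.3] M [-0.38  0.04  0.07] open 0.0197 g 59.9
disc c [ 0.4917 -0.0062  0.0685] yaw 2.52 pitch 0.04 alpha 44.04
r,e 0.026693775157646288 0.0007942143408648031
shift [0.0003 0.     0.0625] turn [-0.0007  0.0006  0.0046] rows 0.6
shift [-0.0004  0.0127  0.0727] turn [-0.2337 -0.0102  0.0045] rows 2.0
shift [-0.0011  0.0286  0.0799] turn [-0.4835 -0.0218  0.0043] rows 4.1
shift [-0.002   0.0458  0.0826] turn [-0.7332 -0.0335  0.0041] rows 6.2
shift [-0.0028  0.0631  0.0809] turn [-0.9829 -0.0451  0.0038] rows 8.2
shift [-0.0036  0.0794  0.0747] turn [-1.2327 -0.0568  0.0035] rows 10.3
shift [-0.0043  0.0935  0.0645] turn [-1.4824 -0.0684  0.0031] rows 12.4
shift [-0.0043  0.0935  0.002 ] turn [-1.4824 -0.0684  0.0031] rows 12.4
```

Request:
play_rows --moves '[[[0,0,0.035],[0,0,0],10],[[0,0,0.0625],[0,0,0],10],[[0,0.006,0.068],[-0.117,-0.005,0.004],10],[[0,0.0127,0.0727],[-0.234,-0.01,0.004],10],[[-0.001,0.0205,0.0765],[-0.36,-0.016,0.004],10],[[-0.001,0.0286,0.08],[-0.4835,-0.022,0.004],10],[[-0.0015,0.037,0.0815],[-0.608,-0.028,0.004],10],[[-0.002,0.0458,0.0826],[-0.733,-0.0335,0.004],10],[[-0.002,0.0458,0.0826],[-0.733,-0.0335,0.004],10],[[-0.002,0.0458,0.0826],[-0.733,-0.0335,0.004],10]]'

```text
time: 14.07
tcp_pos: [0.4914, -0.0052, 0.1224]
tool_rot: [0.688, 0.725, -0.0, 0.001]
wrist_force: [0.2, 1.0, -3.1]
opening: 0.0201
grip_force: 59.9
```

```bash
python3 - <<'E'
from h import *
rr,e=.0267,.0008;cc=np.array([.4917,-.0065,.07])
st();disc(rr)
for al in(-15,-30,-46): plan(hold(cc+np.array([0,0,.025]),2.8,al,rr,e))
plan(hold(cc,2.8,-46,rr,e))
E
```

```text
14.0667 tcp [ 0.4914 -0.0052  0.1224] F [ 0.2  1.  -3.1] M [-0.04  0.05  0.03] open 0.0201 g 59.9
disc c [ 0.4914 -0.0053  0.0957] yaw 3.01 pitch 0.03 alpha -0.06
shift [ 0.0001  0.0122 -0.0034] turn [-0.2487 -0.0122 -0.0036] rows 2.1
shift [-0.0007  0.0284 -0.0096] turn [-0.4984 -0.0249 -0.0036] rows 4.2
shift [-0.0015  0.0434 -0.0206] turn [-0.7647 -0.0384 -0.0035] rows 6.4
shift [-0.0015  0.0434 -0.0831] turn [-0.7647 -0.0384 -0.0035] rows 6.4
```

Request:
play_rows --moves '[[[0,0.006,0],[-0.12,-0.006,-0.003],10],[[0,0.0122,-0.003],[-0.249,-0.012,-0.003],10],[[0,0.02,-0.006],[-0.374,-0.018,-0.003],10],[[-0.001,0.0284,-0.0096],[-0.498,-0.025,-0.0035],10],[[-0.001,0.036,-0.015],[-0.63,-0.032,-0.0035],10],[[-0.0015,0.0434,-0.02],[-0.765,-0.038,-0.0035],10],[[-0.0015,0.0434,-0.02],[-0.765,-0.038,-0.0035],10],[[-0.0015,0.0434,-0.045],[-0.765,-0.038,-0.0035],10],[[-0.0015,0.0434,-0.065],[-0.765,-0.038,-0.0035],10],[[-0.0015,0.0434,-0.065],[-0.765,-0.038,-0.0035],10],[[-0.0015,0.0434,-0.065],[-0.765,-0.038,-0.0035],10]]'

```text
time: 14.98
tcp_pos: [0.4907, 0.0091, 0.0952]
tool_rot: [0.637, 0.665, -0.269, 0.281]
wrist_force: [0.7, -0.0, -2.9]
opening: 0.0199
grip_force: 59.9
```

```bash
python3 - <<'E'
from h import *
rr,e=.0267,.0008;cc=np.array([.4917,-.0065,.07])
st();disc(rr)
plan(hold(cc,2.8,-46,rr,e))
E
```

```text
14.9833 tcp [0.4907 0.0091 0.0952] F [ 0.7 -0.  -2.9] M [0.74 0.12 0.01] open 0.0199 g 59.9
disc c [ 0.4916 -0.01    0.0765] yaw 2.49 pitch 0.03 alpha -45.79
shift [ 0.0001  0.0076 -0.0151] turn [-0.0035  0.0003  0.0052] rows 0.2
```

Request:
play_rows --moves '[[[0,0.0076,-0.005],[0,0,0.005],10],[[0,0.0076,-0.01],[0,0,0.005],10],[[0,0.0076,-0.015],[0,0,0.005],10],[[0,0.0076,-0.018],[0,0,0.005],10],[[0,0.0076,-0.018],[0,0,0.005],10]]'

```text
time: 15.4
tcp_pos: [0.4914, 0.0131, 0.0902]
tool_rot: [0.635, 0.666, -0.268, 0.284]
wrist_force: [-3.4, 6.7, 11.6]
opening: 0.0195
grip_force: 59.9
```

```bash
python3 - <<'E'
from h import *
rr,e=.0267,.0008;cc=np.array([.4917,-.0065,.07])
st();disc(rr)
plan(hold(cc,2.8,-46,rr,e))
E
```

```text
15.4 tcp [0.4914 0.0131 0.0902] F [-3.4  6.7 11.6] M [-0.59  0.57 -0.56] open 0.0195 g 59.9
disc c [ 0.4924 -0.0061  0.0717] yaw 2.87 pitch 0.18 alpha -46.04
shift [-0.0015 -0.0024 -0.0027] turn [ 0.0005  0.003  -0.0011] rows 0.0
```

Request:
play_rows --moves '[[[0,0,0],[0,0,0],45],[[0,0,0],[0,0,0],45],[[0,0,0],[0,0,0],50],[[0,0,0],[0,0,0],50],[[0,0.06,0.058],[0,0,0],50],[[0,0.12,0.116],[0,0,0],50],[[0,0.18,0.174],[0,0,0],50],[[0,0.18,0.174],[0,0,0],50],[[0,0.18,0.174],[0,0,0],50]]'

```text
time: 16.15
tcp_pos: [0.4919, 0.0862, 0.1588]
tool_rot: [0.634, 0.668, -0.267, 0.284]
wrist_force: [0.5, -0.3, -0.0]
opening: 0.0503
grip_force: 0.0
```

```bash
python3 - <<'E'
from h import *
cc=np.array([.4917,-.0065,.07])
st();disc(.13)
for al in(-20,0,10): plan(pose(cc,2.8,al,.13))
fs=[]
for n in("scene","top"):
    f,K,W=cam(n);np.savez(n+"8.npz",f=f,K=K,W=W);fs.append(f)
    h=cv2.cvtColor(f,cv2.COLOR_BGR2HSV);m=cv2.inRange(h,(15,110,60),(30,255,255))
    k,l,q,ce=cv2.connectedComponentsWithStats(m);print(n,[(q[i].tolist(),ce[i].round(1).tolist()) for i in range(1,k) if q[i,4]>25 and q[i,0]>150 and q[i,1]>150])
a=cv2.resize(fs[0][180:320,190:320],None,fx=4.2,fy=4.2,interpolation=2)
cv2.imwrite("pics/m8.png",a)
E
```

```text
16.15 tcp [0.4919 0.0862 0.1588] F [ 0.5 -0.3 -0. ] M [ 0.27  0.1  -0.03] open 0.0503 g 0.0
disc c [ 0.4973 -0.007   0.0683] yaw 3.02 pitch 0.26 alpha -45.87
shift [-0.006  -0.1207  0.0834] turn [ 0.4304  0.0262 -0.0026] rows 3.6
shift [-0.0006 -0.2317  0.103 ] turn [ 0.7633  0.0429 -0.0017] rows 6.4
shift [ 0.0022 -0.2881  0.0981] turn [ 0.9297  0.0513 -0.0013] rows 7.8
scene [([265, 201, 13, 10, 73], [271.1, 206.2]), ([516, 221, 13, 11, 31], [522.6, 225.3]), ([532, 230, 12, 14, 42], [537.8, 236.5]), ([406, 268, 45, 30, 134], [428.7, 282.0]), ([335, 273, 18, 13, 97], [343.5, 279.3]), ([219, 280, 13, 11, 92], [225.2, 285.6])]
top [([251, 211, 8, 10, 59], [254.5, 215.5]), ([379, 218, 5, 14, 48], [381.0, 224.7]), ([211, 240, 5, 13, 59], [213.1, 246.2]), ([224, 252, 2, 39, 56], [224.3, 274.3]), ([301, 278, 8, 10, 61], [304.4, 282.1])]
```

View pics/m8.png

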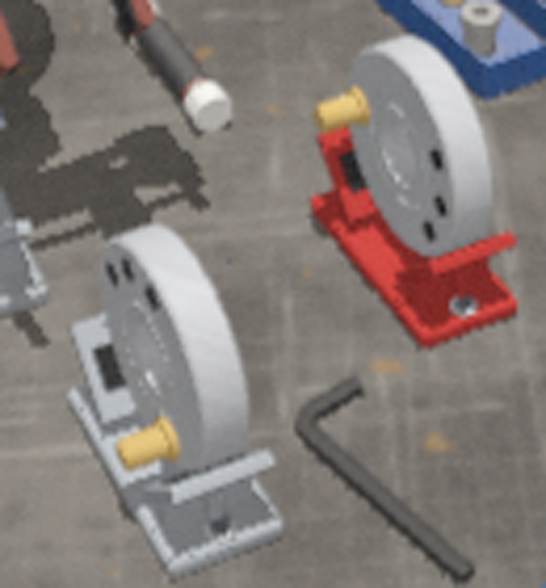

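Both discs stand: the left-hand one in the red rest (pin at (340,110), upper left) and the right-hand one in rest_b with its pin now low right at (122,452). The hex key lies undisturbed. I compute the pin angle.

```bash
python3 - <<'E'
from h import *
s=np.load("scene8.npz");t=np.load("top8.npz")
a=ray(s["K"],s["W"],(190+122/4.2,180+450/4.2))
for row in(287,288):
    p=tri([a,ray(t["K"],t["W"],(304.4,row))]);print(p)
# scene only on plane of pin tips x
q=onplane(s["K"],s["W"],(190+122/4.2,180+450/4.2),p[0],0);print("plane",q)
for x in(.457,.459,.461): 
    q=onplane(s["K"],s["W"],(190+122/4.2,180+450/4.2),x,0);print(x,q,"ang from top cw",np.degrees(np.arctan2(-(q[1]+.0065+.0016),q[2]-.07)))
lp=ray(s["K"],s["W"],(190+322/4.2,180+115/4.2));print("left pin",tri([lp,ray(t["K"],t["W"],(254.5,220))]))
E
```

```text
[ 0.4623 -0.0211  0.0388]
[ 0.461  -0.0214  0.0393]
plane [ 0.461  -0.0243  0.0424]
0.457 [ 0.457  -0.0364  0.0562] ang from top cw 116.0334137545869
0.459 [ 0.459  -0.0304  0.0493] ang from top cw 132.93907470945464
0.461 [ 0.461  -0.0243  0.0424] ang from top cw 149.58381199955906
left pin [0.6125 0.1009 0.0728]
```

Request:
play_rows --moves '[[[0,-0.04,0.05],[0.13,0.007,0],50],[[0,-0.08,0.075],[0.26,0.014,0],50],[[-0.006,-0.12,0.09],[0.4,0.024,-0.002],50],[[-0.004,-0.16,0.1],[0.52,0.03,-0.002],50],[[-0.002,-0.2,0.103],[0.65,0.037,-0.002],50],[[0,-0.232,0.103],[0.763,0.043,-0.002],50],[[0.002,-0.288,0.098],[0.93,0.051,-0.001],50],[[0.002,-0.288,0.098],[0.93,0.051,-0.001],50],[[0.002,-0.288,0.098],[0.93,0.051,-0.001],50]]'

```text
time: 17.0
tcp_pos: [0.491, -0.0345, 0.196]
tool_rot: [0.689, 0.719, 0.061, -0.066]
wrist_force: [-0.5, -0.4, 0.3]
opening: 0.0499
grip_force: 0.0
```

```bash
python3 - <<'E'
from h import *
cc=np.array([.4922,-.0065,.07])
st();disc(.13)
plan(pose(cc,2.8,36,.13),pose(cc,2.8,36,.1),pose(cc,2.8,36,.028))
E
```

```text
17.0 tcp [ 0.491  -0.0345  0.196 ] F [-0.5 -0.4  0.3] M [-0.15  0.07 -0.04] open 0.0499 g 0.0
disc c [ 0.4896 -0.0114  0.0681] yaw 2.43 pitch -0.21 alpha 10.25
shift [ 0.0123 -0.1207 -0.052 ] turn [0.4288 0.0162 0.0052] rows 3.6
shift [ 0.0101 -0.0767 -0.1127] turn [0.4288 0.0162 0.0052] rows 3.6
shift [ 0.0049  0.029  -0.2583] turn [0.4288 0.0162 0.0052] rows 3.6
```

Request:
play_rows --moves '[[[0.003,-0.04,0],[0.11,0.004,0],50],[[0.006,-0.08,-0.02],[0.22,0.008,0],50],[[0.012,-0.12,-0.05],[0.33,0.012,0.005],50],[[0.012,-0.12,-0.05],[0.43,0.016,0.005],50],[[0.01,-0.077,-0.11],[0.43,0.016,0.005],50],[[0.01,-0.077,-0.11],[0.43,0.016,0.005],50],[[0.01,-0.077,-0.11],[0.43,0.016,0.005],50]]'

```text
time: 17.58
tcp_pos: [0.4936, -0.0599, 0.1515]
tool_rot: [0.654, 0.691, 0.21, -0.224]
wrist_force: [-0.3, 0.4, 0.5]
opening: 0.0502
grip_force: 0.0
```

```bash
python3 - <<'E'
from h import *
cc=np.array([.4922,-.0065,.07])
st();disc(.1)
plan(pose(cc,2.8,36,.1),pose(cc,2.8,36,.028))
E
```

```text
17.5833 tcp [ 0.4936 -0.0599  0.1515] F [-0.3  0.4  0.5] M [-0.34  0.06 -0.01] open 0.0502 g 0.0
disc c [ 0.4902 -0.0015  0.0704] yaw 3.18 pitch -0.14 alpha 35.8
shift [ 0.0036 -0.0133 -0.0016] turn [ 0.0034 -0.0021 -0.0064] rows 0.1
shift [-0.0015  0.0924 -0.1472] turn [ 0.0034 -0.0021 -0.0064] rows 1.7
```

Request:
play_rows --moves '[[[0.003,0.01,-0.03],[0.003,-0.002,-0.006],50],[[0,0.05,-0.09],[0.003,-0.002,-0.006],50],[[-0.001,0.092,-0.145],[0.003,-0.002,-0.006],50],[[-0.001,0.092,-0.145],[0.003,-0.002,-0.006],50],[[-0.001,0.092,-0.145],[0.003,-0.002,-0.006],50],[[-0.001,0.092,-0.145],[0.003,-0.002,-0.006],50]]'

```text
time: 18.08
tcp_pos: [0.4963, -0.0242, 0.0966]
tool_rot: [0.655, 0.69, 0.215, -0.22]
wrist_force: [0.4, -0.7, 0.3]
opening: 0.0497
grip_force: 0.0
```

```bash
python3 - <<'E'
from h import *
cc=np.array([.4922,-.0065,.07])
st();disc(.028)
plan(pose(cc,2.8,36,.028))
E
```

```text
18.0833 tcp [ 0.4963 -0.0242  0.0966] F [ 0.4 -0.7  0.3] M [-0.29  0.06 -0.  ] open 0.0497 g 0.0
disc c [ 0.4956 -0.0078  0.0739] yaw 2.87 pitch 0.46 alpha 35.85
shift [-0.0082  0.0031 -0.0098] turn [ 0.0021  0.0078 -0.0012] rows 0.1
```

Request:
play_rows --moves '[[[-0.006,0.003,-0.009],[0,0.004,0],50],[[-0.006,0.003,-0.009],[0,0.004,0],50],[[-0.006,0.003,-0.009],[0,0.004,0],10],[[-0.006,0.003,-0.009],[0,0.004,0],10],[[-0.006,0.003,-0.009],[0,0.004,0],10],[[-0.006,0.003,-0.009],[0,0.004,0],10],[[-0.006,0.003,-0.009],[0,0.004,0],10],[[-0.006,0.003,-0.009],[0,0.004,0],10]]'

```text
time: 18.75
tcp_pos: [0.4932, -0.0229, 0.0918]
tool_rot: [0.656, 0.689, 0.214, -0.222]
wrist_force: [-0.2, -0.8, 0.4]
opening: 0.0193
grip_force: 60.0
```

```bash
python3 - <<'E'
from h import *
o=st();disc(.028)
M=R.from_quat(o["tool_rot"]).as_matrix();d=np.array([o["tcp_pos"][0],-.0065,.07])-o["tcp_pos"];rr,e=d@M[:,2],d@M[:,0];print("r,e",rr,e)
cc=o["tcp_pos"]+rr*M[:,2]+e*M[:,0];print(cc)
up=cc+np.array([0,0,.135])
plan(hold(up,2.8,36,rr,e),ons(-.058,0,rr,e,dz=.075))
print();plan(ons(-.058,-36,rr,e,dz=.075),ons(-.058,-36,rr,e),base=ons(-.058,0,rr,e,dz=.075))
E
```

```text
18.75 tcp [ 0.4932 -0.0229  0.0918] F [-0.2 -0.8  0.4] M [-0.32  0.08  0.02] open 0.0193 g 60.0
disc c [ 0.4925 -0.0065  0.0691] yaw 2.78 pitch 0.16 alpha 35.94
r,e 0.02725255780615746 0.0005290351019149164
[ 0.4925 -0.0065  0.07  ]
shift [ 0.0002 -0.0001  0.3375] turn [0.0009 0.0027 0.0003] rows 3.2
shift [ 0.108  -0.4271  0.3513] turn [-0.5958 -0.0657  0.1204] rows 5.4

shift [-0.0072  0.0396 -0.0122] turn [-0.5903 -0.1073  0.    ] rows 5.0
shift [-0.0072  0.0396 -0.1997] turn [-0.5903 -0.1073  0.    ] rows 5.0
```

Request:
play_rows --moves '[[[0,0,0.1],[0,0,0],10],[[0,0,0.2],[0,0,0],10],[[0,0,0.29],[0,0,0],10],[[0,0,0.34],[0,0,0],10],[[0.018,-0.07,0.345],[-0.1,-0.01,0.02],10],[[0.036,-0.14,0.35],[-0.2,-0.02,0.04],10],[[0.054,-0.21,0.35],[-0.3,-0.03,0.06],10],[[0.072,-0.28,0.35],[-0.4,-0.043,0.08],10],[[0.09,-0.355,0.35],[-0.5,-0.055,0.1],10],[[0.108,-0.427,0.35],[-0.596,-0.066,0.12],10],[[0.108,-0.427,0.35],[-0.596,-0.066,0.12],10],[[0.108,-0.427,0.35],[-0.596,-0.066,0.12],10]]'

```text
time: 19.75
tcp_pos: [0.5358, -0.1929, 0.2312]
tool_rot: [0.641, 0.768, 0.0, -0.001]
wrist_force: [-0.8, 0.6, -3.6]
opening: 0.0194
grip_force: 60.0
```

```bash
python3 - <<'E'
from h import *
rr,e=.0273,.0005
st();disc(rr)
plan(ons(-.058,-36,rr,e,dz=.075),ons(-.058,-36,rr,e))
f,K,W=cam("wrist");np.savez("w9.npz",f=f,K=K,W=W)
h=cv2.cvtColor(f,cv2.COLOR_BGR2HSV);m=cv2.inRange(h,(15,110,60),(32,255,255))
k,l,q,ce=cv2.connectedComponentsWithStats(m);print([(q[i].tolist(),ce[i].round(1).tolist()) for i in range(1,k) if q[i,4]>60])
E
```

```text
19.75 tcp [ 0.5358 -0.1929  0.2312] F [-0.8  0.6 -3.6] M [-0.07  0.09 -0.01] open 0.0194 g 60.0
disc c [ 0.5358 -0.1928  0.2039] yaw 10.28 pitch -0.05 alpha 0.12
shift [-0.0057  0.0375 -0.0095] turn [-0.5921 -0.1084  0.0006] rows 5.0
shift [-0.0057  0.0375 -0.197 ] turn [-0.5921 -0.1084  0.0006] rows 5.0
[([402, 102, 12, 12, 84], [408.0, 107.9]), ([524, 107, 25, 117, 780], [533.5, 161.8]), ([342, 209, 44, 11, 459], [363.8, 214.0]), ([465, 219, 14, 11, 114], [471.6, 223.7]), ([235, 267, 8, 16, 79], [238.0, 273.6]), ([232, 323, 13, 69, 511], [236.5, 357.7]), ([325, 323, 12, 69, 505], [331.6, 357.7]), ([97, 409, 358, 11, 1711], [342.4, 415.6])]
```

Request:
play_rows --moves '[[[-0.001,0.0075,-0.002],[-0.12,-0.022,0],10],[[-0.002,0.015,-0.004],[-0.24,-0.044,0],10],[[-0.004,0.0225,-0.006],[-0.36,-0.065,0],10],[[-0.005,0.03,-0.008],[-0.48,-0.087,0],10],[[-0.006,0.0375,-0.01],[-0.592,-0.108,0],10],[[-0.006,0.0375,-0.08],[-0.592,-0.108,0],10],[[-0.006,0.0375,-0.15],[-0.592,-0.108,0],10],[[-0.006,0.0375,-0.197],[-0.592,-0.108,0],10],[[-0.006,0.0375,-0.197],[-0.592,-0.108,0],10],[[-0.006,0.0375,-0.197],[-0.592,-0.108,0],10],[[-0.006,0.0375,-0.197],[-0.592,-0.108,0],10]]'

```text
time: 20.72
tcp_pos: [0.5342, -0.1788, 0.1536]
tool_rot: [0.61, 0.73, -0.198, 0.238]
wrist_force: [0.6, 0.5, -2.0]
opening: 0.02
grip_force: 60.0
```

```bash
python3 - <<'E'
from h import *
rr,e=.0273,.0005
st();disc(rr)
plan(ons(-.058,-36,rr,e))
w=np.load("w9.npz")["f"]
for c in(352,364,376): print(c,[(y,)+tuple(int(v) for v in w[y,c]) for y in range(180,226,2)])
for n in("wrist","scene"):
    f,K,W=cam(n);np.savez(n+"10.npz",f=f,K=K,W=W)
    h=cv2.cvtColor(f,cv2.COLOR_BGR2HSV);m=cv2.inRange(h,(15,110,60),(32,255,255))
    k,l,q,ce=cv2.connectedComponentsWithStats(m);print(n,[(q[i].tolist(),ce[i].round(1).tolist()) for i in range(1,k) if q[i,4]>60 and 150<q[i,0]<420 and 100<q[i,1]<320])
    if n=="wrist":
        for c in (364,376): print(c,[(y,)+tuple(int(v) for v in f[y,c]) for y in range(212,290,2)])
        for c in (275,283,290):print("rim",c,[int(f[y,c].mean()) for y in range(145,200,2)])
E
```

```text
20.7167 tcp [ 0.5342 -0.1788  0.1536] F [ 0.6  0.5 -2. ] M [0.59 0.13 0.02] open 0.02 g 60.0
disc c [ 0.5371 -0.1946  0.1316] yaw 10.25 pitch 0.06 alpha -36.11
shift [-0.0016  0.0023 -0.0032] turn [0.0016 0.0013 0.0008] rows 0.0
352 [(180, 146, 84, 40), (182, 146, 83, 40), (184, 148, 84, 38), (186, 164, 93, 40), (188, 244, 161, 69), (190, 246, 164, 71), (192, 234, 163, 106), (194, 187, 186, 179), (196, 226, 224, 218), (198, 242, 240, 236), (200, 248, 246, 244), (202, 251, 250, 249), (204, 253, 253, 252), (206, 249, 248, 246), (208, 165, 179, 187), (210, 120, 247, 255), (212, 130, 251, 255), (214, 132, 252, 255), (216, 129, 251, 255), (218, 129, 250, 255), (220, 128, 178, 203), (222, 171, 168, 164), (224, 163, 161, 155)]
364 [(180, 145, 82, 38), (182, 144, 81, 37), (184, 142, 80, 37), (186, 144, 83, 37), (188, 158, 92, 40), (190, 244, 160, 68), (192, 221, 158, 112), (194, 180, 179, 173), (196, 221, 218, 214), (198, 238, 236, 234), (200, 246, 245, 243), (202, 250, 250, 248), (204, 252, 252, 251), (206, 206, 204, 198), (208, 139, 168, 181), (210, 101, 229, 251), (212, 114, 244, 254), (2
[... 2356 characters left out ...]
0, 134), (280, 115, 131, 135), (282, 114, 131, 135), (284, 115, 131, 135), (286, 114, 131, 135), (288, 116, 133, 138)]
rim 275 [118, 115, 122, 129, 129, 133, 135, 135, 142, 149, 150, 153, 155, 156, 157, 159, 161, 163, 161, 164, 165, 163, 165, 165, 166, 166, 170, 175]
rim 283 [142, 140, 134, 134, 140, 139, 134, 136, 144, 147, 149, 150, 152, 154, 155, 156, 157, 157, 160, 161, 161, 162, 162, 163, 165, 166, 169, 173]
rim 290 [154, 146, 145, 143, 148, 146, 151, 143, 142, 145, 146, 150, 155, 154, 157, 157, 160, 161, 162, 161, 164, 163, 164, 165, 167, 168, 170, 172]
scene [([262, 202, 49, 27, 215], [284.7, 214.9]), ([406, 269, 45, 28, 132], [427.8, 281.4]), ([335, 273, 18, 13, 96], [343.6, 279.2])]
```

```bash
python3 - <<'E'
from m import *
w=np.load("wrist10.npz");s=np.load("scene10.npz")
x,fn,l2,dist,Y=meas(w,[219.2,264,272.7,256.8],376,10.3);print("axisY",x[0],"key",np.degrees(x[1]),"dz",x[2],fn.round(2))
x9,fn9,*_=meas(np.load("w9.npz"),[193,209,219.7,207.5],360,10.3);print("w9 key",x9[0],np.degrees(x9[1]),x9[2],fn9.round(2))
o=telemetry.get_obs();M=R.from_quat(o["tool_rot"]).as_matrix();c=o["tcp_pos"]+.0273*M[:,2]+.0005*M[:,0]
print("disc c",c,"Y",c@Y,"axisY home from HOME",HOME@Y)
p=np.radians(10.3);X=np.array([np.cos(p),np.sin(p),0])
for a in(-10,0,10):
    r_=np.radians(a);P=c-.032*X-.036*np.cos(r_)*Y+.036*np.sin(r_)*np.array([0,0,1]);print(a,P,proj(s["K"],s["W"],P))
q=proj(s["K"],s["W"],c-.032*X-.036*Y)[0].astype(int)
f=s["f"];h=cv2.cvtColor(f,cv2.COLOR_BGR2HSV)
m=cv2.inRange(h,(10,60,40),(35,255,255));k,l,st_,ce=cv2.connectedComponentsWithStats(m[q[1]-45:q[1]+45,max(q[0]-45,0):q[0]+45])
print(q,[(st_[i].tolist(),ce[i].round(1)) for i in range(1,k) if st_[i,4]>15])
E
```

```text
axisY -0.2864399612315365 key -8.68046310140685 dz 0.00010740658516943706 [ 0.03 -0.05 -0.18  0.17  0.05]
w9 key -0.2882618465926346 -8.68663958583885 1.7707977077647237e-05 [-0.07 -0.09 -0.2   0.36  0.01]
disc c [ 0.5376 -0.1943  0.132 ] Y -0.28731368808641977 axisY home from HOME -0.28605380788808665
-10 [ 0.5124 -0.2349  0.1258] [[312.5267 338.1924]]
0 [ 0.5125 -0.2355  0.132 ] [[313.1091 335.4861]]
10 [ 0.5124 -0.2349  0.1383] [[313.1416 332.1847]]
[313 335] [([42, 29, 20, 19, 228], array([51.5, 38.6])), ([0, 59, 15, 29, 202], array([ 6.7, 73.9])), ([13, 86, 8, 4, 23], array([16.2, 88. ]))]
```

```bash
python3 - <<'E'
from h import *
s=np.load("scene10.npz");o=telemetry.get_obs();M=R.from_quat(o["tool_rot"]).as_matrix();c=o["tcp_pos"]+.0273*M[:,2]+.0005*M[:,0]
p=np.radians(10.3);X=np.array([np.cos(p),np.sin(p),0]);Y=np.array([-np.sin(p),np.cos(p),0]);Z=np.array([0,0,1])
def mask(a,cc):
    r_=np.radians(a);P=cc-.036*np.cos(r_)*Y+.036*np.sin(r_)*Z;t=np.linspace(0,2*np.pi,40)
    pts=np.vstack([P-x*X+.007*(np.outer(np.cos(t),Y)+np.outer(np.sin(t),Z)) for x in(.0105,.032)])
    h=cv2.convexHull(proj(s["K"],s["W"],pts).astype(np.float32));m=cv2.moments(h);return np.array([m["m10"]/m["m00"],m["m01"]/m["m00"]]),h[:,0].min(0),h[:,0].max(0),m["m00"]
for a in(-10,-5,0,5,10,15): print(a,*mask(a,c))
# left disc earlier, same test: blob 280..298 x 287..303 centroid 289,294.8
E
```

```text
-10 [318.6833 334.1475] [309.0286 325.3243] [328.3644 343.0657] 202.17738810833544
-5 [319.0599 332.8706] [309.372  324.0276] [328.7746 341.8088] 203.4590731258504
0 [319.3017 331.4363] [309.5827 322.5769] [329.0479 340.391 ] 204.6294232364744
5 [319.4053 329.8551] [309.6576 320.9829] [329.1808 338.8227] 205.6753137577325
10 [319.3686 328.1391] [309.5949 319.2578] [329.1708 337.1159] 206.5863385386765
15 [319.1912 326.3028] [309.394  317.4153] [329.0169 335.2841] 207.3882613745518
```

```bash
sed -i 's/^HOME=.*;Y/HOME=np.array([.5934,-.1834,.13]);Y/' h.py; python3 - <<'E'
from h import *
st()
plan(*[ons(s,-37.6,.0273,.0005) for s in(-.055,-.045,-.035,-.03,-.02,-.01,0)])
E
```

```text
20.8167 tcp [ 0.5347 -0.1789  0.1544] F [ 0.2  0.1 -2.2] M [0.65 0.18 0.01] open 0.0193 g 60.0
shift [ 0.0042  0.0041 -0.0061] turn [-0.0244 -0.0015  0.0006] rows 0.2
shift [ 0.0288  0.0086 -0.0061] turn [-0.0244 -0.0015  0.0006] rows 0.3
shift [ 0.0534  0.0131 -0.0061] turn [-0.0244 -0.0015  0.0006] rows 0.5
shift [ 0.0657  0.0153 -0.0061] turn [-0.0244 -0.0015  0.0006] rows 0.6
shift [ 0.0903  0.0198 -0.0061] turn [-0.0244 -0.0015  0.0006] rows 0.9
shift [ 0.1149  0.0243 -0.0061] turn [-0.0244 -0.0015  0.0006] rows 1.1
shift [ 0.1395  0.0287 -0.0061] turn [-0.0244 -0.0015  0.0006] rows 1.4
```

Request:
play_rows --moves '[[[0.004,0.004,-0.006],[-0.025,-0.0015,0],10],[[0.004,0.004,-0.006],[-0.025,-0.0015,0],10],[[0.016,0.006,-0.006],[-0.025,-0.0015,0],10],[[0.029,0.0086,-0.006],[-0.025,-0.0015,0],10],[[0.041,0.011,-0.006],[-0.025,-0.0015,0],10],[[0.053,0.013,-0.006],[-0.025,-0.0015,0],10],[[0.053,0.013,-0.006],[-0.025,-0.0015,0],10],[[0.053,0.013,-0.006],[-0.025,-0.0015,0],10]]'

```text
time: 21.48
tcp_pos: [0.5555, -0.1734, 0.1505]
tool_rot: [0.606, 0.727, -0.207, 0.247]
wrist_force: [-0.2, -0.2, -3.6]
opening: 0.0195
grip_force: 60.0
```

```bash
python3 - <<'E'
from h import *
st();disc(.0273);plan(*[ons(s,-37.6,.0273,.0005) for s in(-.035,-.025)])
E
```

```text
21.4833 tcp [ 0.5555 -0.1734  0.1505] F [-0.2 -0.2 -3.6] M [ 0.63  0.15 -0.04] open 0.0195 g 60.0
disc c [ 0.5584 -0.1898  0.1289] yaw 10.3 pitch -0.13 alpha -37.61
shift [ 0.0014 -0.0006  0.0035] turn [ 0.0005 -0.0021 -0.    ] rows 0.0
shift [0.026  0.0039 0.0035] turn [ 0.0005 -0.0021 -0.    ] rows 0.3
```

Request:
play_rows --moves '[[[0.006,0,0.002],[0,0,0],10],[[0.012,0.001,0.003],[0,0,0],10],[[0.019,0.0025,0.003],[0,0,0],10],[[0.026,0.004,0.003],[0,0,0],10],[[0.026,0.004,0.003],[0,0,0],10],[[0.026,0.004,0.003],[0,0,0],10]]'

```text
time: 21.98
tcp_pos: [0.5667, -0.1715, 0.1522]
tool_rot: [0.606, 0.727, -0.207, 0.247]
wrist_force: [0.9, 3.8, 1.4]
opening: 0.0198
grip_force: 60.0
```

```bash
python3 - <<'E'
from h import *
st();disc(.0273);plan(*[ons(s,-37.6,.0273,.0005) for s in(-.025,-.015)])
E
```

```text
21.9833 tcp [ 0.5667 -0.1715  0.1522] F [0.9 3.8 1.4] M [ 0.72 -0.1   0.19] open 0.0198 g 60.0
disc c [ 0.5697 -0.1879  0.1305] yaw 10.37 pitch -0.03 alpha -37.61
shift [-0.002  -0.001  -0.0005] turn [ 0.0003 -0.0005 -0.0012] rows 0.0
shift [ 0.0226  0.0035 -0.0005] turn [ 0.0003 -0.0005 -0.0012] rows 0.2
```

Request:
play_rows --moves '[[[0,0.002,0.002],[0,0,0],10],[[0.006,0.004,0.002],[0,0,0],10],[[0.012,0.005,0.002],[0,0,0],10],[[0.018,0.006,0.002],[0,0,0],10],[[0.018,0.006,0.002],[0,0,0],10]]'

```text
time: 22.4
tcp_pos: [0.5732, -0.1698, 0.1525]
tool_rot: [0.606, 0.727, -0.208, 0.247]
wrist_force: [1.8, -3.3, -2.9]
opening: 0.0194
grip_force: 60.0
```

```bash
python3 - <<'E'
from h import *
st();disc(.0273)
E
```

```text
22.4 tcp [ 0.5732 -0.1698  0.1525] F [ 1.8 -3.3 -2.9] M [ 0.07 -0.07  0.03] open 0.0194 g 60.0
disc c [ 0.5762 -0.1862  0.1308] yaw 10.3 pitch -0.14 alpha -37.63
```

Request:
play_rows --moves '[[[0,-0.0015,0],[0,0,0],10],[[0.006,-0.0005,0],[0,0,0],10],[[0.012,0.0007,0],[0,0,0],10],[[0.018,0.0018,0],[0,0,0],10],[[0.018,0.0018,0],[0,0,0],10]]'

```text
time: 22.82
tcp_pos: [0.5807, -0.1685, 0.1525]
tool_rot: [0.606, 0.727, -0.207, 0.247]
wrist_force: [-0.1, -0.4, -3.1]
opening: 0.0196
grip_force: 60.0
```

```bash
python3 - <<'E'
from h import *
st();disc(.0273)
E
```

```text
22.8167 tcp [ 0.5807 -0.1685  0.1525] F [-0.1 -0.4 -3.1] M [ 0.4  0.1 -0. ] open 0.0196 g 60.0
disc c [ 0.5836 -0.1849  0.1309] yaw 10.33 pitch -0.11 alpha -37.61
```

Request:
play_rows --moves '[[[0.005,0.001,0],[0,0,0],10],[[0.01,0.002,0],[0,0,0],10],[[0.015,0.0027,0],[0,0,0],10],[[0.02,0.0036,0],[0,0,0],10],[[0.02,0.0036,0],[0,0,0],10]]'

```text
time: 23.23
tcp_pos: [0.5885, -0.1671, 0.1526]
tool_rot: [0.606, 0.727, -0.207, 0.247]
wrist_force: [1.1, -1.6, -3.2]
opening: 0.0197
grip_force: 60.0
```

Request:
play_rows --moves '[[[0.004,0.0007,0],[0,0,0],10],[[0.008,0.0015,0],[0,0,0],10],[[0.012,0.0022,0],[0,0,0],10],[[0.012,0.0022,0],[0,0,0],10],[[0.012,0.0022,0],[0,0,0],10]]'

```text
time: 23.65
tcp_pos: [0.591, -0.1667, 0.1523]
tool_rot: [0.607, 0.727, -0.209, 0.246]
wrist_force: [-6.7, 0.9, 1.2]
opening: 0.0198
grip_force: 60.0
```

```bash
python3 - <<'E'
from h import *
st();disc(.0273)
E
```

```text
23.65 tcp [ 0.591  -0.1667  0.1523] F [-6.7  0.9  1.2] M [ 0.16  1.06 -0.66] open 0.0198 g 60.0
disc c [ 0.5938 -0.1832  0.1307] yaw 10.19 pitch -0.33 alpha -37.64
```

Request:
play_rows --moves '[[[0.005,0.001,0],[0,0,0],10],[[0.005,0.001,0],[0,0,0],10],[[0.005,0.001,0],[0,0,0],10],[[-0.004,-0.0007,0],[0,0,0],10],[[-0.004,-0.0007,0],[0,0,0],10]]'

```text
time: 24.07
tcp_pos: [0.5908, -0.1667, 0.1525]
tool_rot: [0.606, 0.727, -0.207, 0.247]
wrist_force: [-0.3, -1.1, -2.0]
opening: 0.0196
grip_force: 60.0
```

```bash
python3 - <<'E'
from h import *
o=st();disc(.0273)
M=R.from_quat(o["tool_rot"]).as_matrix();print("retract .12 shift",-.12*M[:,2]/.4)
E
```

```text
24.0667 tcp [ 0.5908 -0.1667  0.1525] F [-0.3 -1.1 -2. ] M [ 0.47  0.13 -0.05] open 0.0196 g 60.0
disc c [ 0.5937 -0.1831  0.1309] yaw 10.32 pitch -0.15 alpha -37.61
retract .12 shift [-0.0322  0.1802  0.2377]
```

Request:
play_rows --moves '[[[0,0,0],[0,0,0],34],[[0,0,0],[0,0,0],34],[[0,0,0],[0,0,0],34],[[0,0,0],[0,0,0],34],[[-0.005,0.03,0.04],[0,0,0],34],[[-0.011,0.06,0.08],[0,0,0],34],[[-0.022,0.12,0.16],[0,0,0],34],[[-0.032,0.18,0.238],[0,0,0],34],[[-0.032,0.18,0.238],[0,0,0],34],[[-0.032,0.18,0.238],[0,0,0],34]]'

```text
time: 24.9
tcp_pos: [0.5798, -0.0935, 0.2497]
tool_rot: [0.606, 0.727, -0.206, 0.248]
wrist_force: [0.7, -0.2, 0.1]
opening: 0.034
grip_force: 0.0
```

```bash
python3 - <<'E'
from h import *
st()
p=np.radians(10.3);X=np.array([np.cos(p),np.sin(p),0]);Y=np.array([-np.sin(p),np.cos(p),0]);Z=np.array([0,0,1])
for n in("scene","wrist","top"):
    f,K,W=cam(n);np.savez(n+"11.npz",f=f,K=K,W=W);cv2.imwrite(f"pics/{n}11.png",f)
    h=cv2.cvtColor(f,cv2.COLOR_BGR2HSV);m=cv2.inRange(h,(15,110,60),(32,255,255))
    k,l,q,ce=cv2.connectedComponentsWithStats(m);print(n,[(q[i].tolist(),ce[i].round(1).tolist()) for i in range(1,k) if q[i,4]>40 and 150<q[i,0]<430 and q[i,1]>100])
    c=np.array([.5937,-.1833,.129])
    for a in(0,9): 
        t=np.radians(a);print(" right pin mid/tip/ left pin",a,proj(K,W,[c+ -.021*X-.036*np.cos(t)*Y+.036*np.sin(t)*Z,c-.032*X-.036*np.cos(t)*Y+.036*np.sin(t)*Z]).round(1).tolist())
E
```

```text
24.9 tcp [ 0.5798 -0.0935  0.2497] F [ 0.7 -0.2  0.1] M [ 0.25  0.13 -0.03] open 0.034 g 0.0
scene [([255, 106, 50, 22, 244], [279.6, 116.4]), ([265, 201, 13, 10, 74], [271.1, 206.3]), ([406, 268, 45, 30, 129], [428.4, 281.8]), ([342, 301, 18, 16, 173], [350.9, 309.0])]
 right pin mid/tip/ left pin 0 [[350.1, 311.8], [344.3, 315.6]]
 right pin mid/tip/ left pin 9 [[350.4, 308.9], [344.5, 312.7]]
wrist [([419, 145, 8, 8, 47], [422.7, 148.9]), ([252, 209, 18, 15, 237], [260.5, 216.2]), ([362, 221, 9, 11, 77], [366.0, 226.6]), ([199, 323, 18, 69, 664], [205.5, 357.7]), ([352, 323, 18, 69, 658], [362.6, 357.5])]
 right pin mid/tip/ left pin 0 [[262.8, 213.8], [252.0, 213.8]]
 right pin mid/tip/ left pin 9 [[262.6, 218.2], [251.7, 218.2]]
top [([394, 228, 8, 11, 67], [398.1, 232.6])]
 right pin mid/tip/ left pin 0 [[398.4, 234.1], [399.4, 239.0]]
 right pin mid/tip/ left pin 9 [[398.8, 233.7], [399.8, 238.6]]
```

```bash
python3 - <<'E'
from h import *
w=np.load("wrist2.npz");f=w["f"]
p=np.radians(10.3);X=np.array([np.cos(p),np.sin(p),0])
print([int(f[262,c,0]) for c in range(396,414)])
for c in (402,404): print(X@(onplane(w["K"],w["W"],(c,262),.146)-HOME))
w=np.load("wrist11.npz")
print("now gap profile",[(proj(w["K"],w["W"],HOME+s*X+np.array([0,0,.0205]))[0].round(0).tolist()) for s in(.010,.018,.026)])
q=proj(w["K"],w["W"],HOME+.018*X+np.array([0,0,.0205]))[0].astype(int);print([w["f"][q[1],x].tolist() for x in range(q[0]-18,q[0]+19,2)])
E
```

```text
[88, 87, 86, 85, 84, 93, 117, 132, 144, 210, 251, 254, 254, 254, 254, 254, 254, 254]
0.017393223090587134
0.018524253658035287
now gap profile [[294.0, 211.0], [303.0, 211.0], [312.0, 211.0]]
[[254, 254, 254], [254, 254, 254], [254, 254, 253], [254, 254, 253], [250, 250, 248], [251, 250, 249], [254, 254, 253], [254, 254, 253], [253, 252, 251], [250, 249, 247], [254, 254, 253], [254, 254, 253], [254, 254, 253], [254, 254, 254], [254, 254, 253], [254, 254, 253], [254, 254, 253], [254, 253, 253], [254, 253, 253]]
```

The shoulder face lies 17.4–18.5 mm past the stop point, so the disc is fully home, and the robot is clear of everything. I hand in.

```bash
python3 -c "
from station import order
print(order.close_job())"
```

```text
the job is handed in; nothing more can be done
None
```

The job is handed in at about 25 s of the 72 s; no verdict came back. By my measurements the left-hand disc was tried home and stands in the red rest, the right-hand disc is home on the arbor (at the shoulder, keyed), and the gripper is clear of everything.

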